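# Hang the wash baskets to drain

## Task

Get the parts-wash drain ready: swing the yellow dust cover fully open off the drain port and drop the red-headed lock pin fully home through the cover into the sump to lock it open. Only then hang every wash basket on the bench by the middle of its orange handle, one to a hook of the rack, and leave them hanging there, level and not swinging hard. Leave the gauge pod, the oil jug and the sensor where they are.

Things in the scene. Friction and masses are not known exactly. Their poses are not given: they have to be found in the camera images.
- cover (a joint): angle of the yellow dust cover about its single upright pivot pin: 0 = closed over the drain port, 1.571 = fully open at its stop; it opens counter-clockwise seen from above, from pointing along the station's -x (to the robot) to the station's -y. Starts at 0 to 0.2, stays where left (friction 1.5 N at the knob)
- cover_knob (a point): centre of the black round knob on the cover (24 mm diameter, 32 mm tall, 94 to 126 mm above the bench), 80 mm from the pivot. The cover is a flat teardrop 8 mm thick with a 62 mm disc under the knob
- pivot (a point): pivot pin of the cover, level with the cover's top face, 94 mm above the bench; its axes are those of the station (x away from the robot, y to the left along the row of hooks, z up)
- lock_hole (a point): mouth of the upright blind lock hole (16 mm diameter, 60 mm deep) in the top of the blue sump, 85 mm above the bench, 38 mm from the pivot towards the station's -y; station axes. The fully open cover has its own hole right above this one
- cover_hole (a point): centre of the 17 mm through hole in the cover's arm, at its top face, 38 mm from the pivot
- pin_head (a point): centre of the red round head (26 mm diameter, 28 mm tall) of the loose lock pin; z along the pin towards the head; 0.08 kg. It starts upright in a fixed 60 x 60 x 45 mm aluminium stand, 40 mm deep in a 15 mm hole, this point 74 mm above the bench; fully home in the lock hole the head rests on the cover, this point 108 mm above the bench
- pin_tip (a point): pointed lower end of the lock pin, 69 mm below the centre of its head; the steel shank is 12 mm in diameter and 55 mm long
- bail0 (a point): centre of the orange bar of basket 0's rigid bail handle (None if absent). Bar along the basket's y, 12 mm square, 119 mm long over the two steel straps at its ends, its centre 135 mm above the basket's bottom and 80 mm above the tub's rim; z up; the basket is alike both ways round
- basket0: wash basket 0, origin at the centre of its underside (None if absent): aluminium tub 80 (x) x 110 (y) x 55 mm tall with parts fixed in it, about 0.2 to 0.4 kg
- bail1 (a point): centre of the orange bar of basket 1's rigid bail handle (None if absent). Bar along the basket's y, 12 mm square, 119 mm long over the two steel straps at its ends, its centre 135 mm above the basket's bottom and 80 mm above the tub's rim; z up; the basket is alike both ways round
- basket1: wash basket 1, origin at the centre of its underside (None if absent): aluminium tub 80 (x) x 110 (y) x 55 mm tall with parts fixed in it, about 0.2 to 0.4 kg
- bail2 (a point): centre of the orange bar of basket 2's rigid bail handle (None if absent). Bar along the basket's y, 12 mm square, 119 mm long over the two steel straps at its ends, its centre 135 mm above the basket's bottom and 80 mm above the tub's rim; z up; the basket is alike both ways round
- basket2: wash basket 2, origin at the centre of its underside (None if absent): aluminium tub 80 (x) x 110 (y) x 55 mm tall with parts fixed in it, about 0.2 to 0.4 kg
- hook0 (a point): hook 0's seat: top of its flat saddle (30 mm long, 28 mm wide, on 10 mm wire), 235 mm above the bench; station axes. The free end turns up towards the robot (red tip, 31 mm in front, top 262 mm); crossbar 85 mm behind, top 272 mm; hooks 135 mm apart. A hung bar lies across it, centre 6 mm above this point; enter from the tip side, bar above the tip, tub below the wire, then lower
- hook1 (a point): hook 1's seat: top of its flat saddle (30 mm long, 28 mm wide, on 10 mm wire), 235 mm above the bench; station axes. The free end turns up towards the robot (red tip, 31 mm in front, top 262 mm); crossbar 85 mm behind, top 272 mm; hooks 135 mm apart. A hung bar lies across it, centre 6 mm above this point; enter from the tip side, bar above the tip, tub below the wire, then lower
- hook2 (a point): hook 2's seat: top of its flat saddle (30 mm long, 28 mm wide, on 10 mm wire), 235 mm above the bench; station axes. The free end turns up towards the robot (red tip, 31 mm in front, top 262 mm); crossbar 85 mm behind, top 272 mm; hooks 135 mm apart. A hung bar lies across it, centre 6 mm above this point; enter from the tip side, bar above the tip, tub below the wire, then lower
- gauge_pod: black gauge pod with a white dial, 80 x 100 x 78 mm, origin under its centre; leave alone
- oil_jug: grey oil jug 90 x 120 x 217 mm, origin under its centre; leave alone
- sensor: brass and black pressure sensor, 100 mm long, lying; leave alone
Things that resemble listed ones, but are neither listed nor needed, are in the scene too. Leave any blue or pink look-alike of the basket2 alone.

How it is judged:
By the outcome, as a careful person would: the job done as asked, in the order asked, and still so for the second after the job is handed in, with the robot touching nothing.
Of basket0, basket1, basket2 only 2 to 3 are there at a start; the rules pass over those that are not, and their reading is None.
At some moment in a run one of basket0, basket1, basket2 may be knocked a few centimetres aside while the robot is not near it.
It also fails if it takes over 210 s, if anything falls off the work surface, if the arm or the gripper's body presses on something with over 40 N, if the wrist force passes 120 N, or if a joint passes its speed limit or range.

## Robot

A 7-joint arm with a two-finger parallel gripper is mounted at the origin on the work surface. World frame = base frame: x ahead of the robot, y to its left, z up, the work surface at z = 0. Lengths are in m, angles in rad, forces in N, time in s.
With the tool pointing down it reaches from about 0.35 to 0.9 m from the base axis. Payload 7.2 kg.
Tool frame: the origin (TCP) lies midway between the tips of the shut fingers; the grasp point (between the pads) lies 19 mm behind it (manip.grip_depth is the z of the grasp point in the tool frame, in m); z points along the fingers, y is the line along which they close (so a half turn about z gives the same grasp; the last joint's range is limited). The gripper opens to 88 mm and grips with 3 to 60 N. Pads are 20 mm wide; open, the fingers measure 115 mm over their backs; the gripper's body (75 mm by 178 mm) begins 61 mm behind the grasp point.
Start: joints at [-1.246, 0.411, -0.013, 1.596, 0.006, 1.134, -0.082], TCP at [0.239, 0.577, 0.223] pointing down, gripper open.
Joint ranges: [-2.95, 2.95], [-0.29, 1.99], [-1.47, 1.44], [0.14, 2.54], [-1.03, 4.17], [0.13, 1.85], [-2.86, 2.86]. Speed limits (rad/s): [2.39, 2.39, 3.01, 3.01, 3.14, 3.14, 3.14].

## Interface

Orientations are given as a unit quaternion [x, y, z, w].
In Python, from workcell import manip, viewer, sign_off gives the robot as it stands.
- The arm moves only by the shell command python3 -m creep 'ROWS' [OPENING]. ROWS is text: rows parted by semicolons, each of 4 numbers parted by spaces: the shift along the tool's x, y, z in units of 40 mm (1.0 is 40 mm), then the turn about the tool's z in units of 6 degrees (1.0 is 6 degrees). A call has 1 to 10 rows; each row is the pose to reach, as a shift and turn from the pose commanded when the call began, along the tool's axes at that moment; what a row does not reach only later rows make up. A row lasts 1/10 s, in which the tool goes at most 50 mm and 8.59 degrees, less where a joint would pass 70% of its speed; a pose out of reach is approached as far as the arm can. A call with a gripper value outside its range is refused whole. OPENING is the closure, from 0 (fully open) to 1 (shut), set as the call begins (- or left out, the last holds). The fingers move at their own pace and stop on an object; the grip force is fixed at half the most. Time passes only in rows, so rows that repeat a pose let the fingers close. It gives the time, the measured TCP pose, the force, the opening and the grip force at its end, in the units of the state.
- manip.get_obs(): the state, without advancing time (a new reading comes with each control period).
- viewer.get_image(name): name is "side" or "top" or "wrist"; returns a dict with "image" (400x640x3 uint8, blue, green, red), "depth" (400x640 float32, m along the optical axis (not along the pixel's ray), 0 where there is no reading), "intrinsics" (3x3 intrinsics, pixels), "origin" and "rotation" of the camera in the world. Camera axes: x right, y down, z forward; pixel columns grow to the right and rows downward; lengths in m; the calibration is good to about 2 mm. A picture is of the moment at which its call begins.
- sign_off(): hands the job in; it is judged then, once.
The state is a dict: "time": time; "qpos": joint angles; "qd": joint speeds; "effort": joint torques, N m; "ee_pos": TCP position; "eef_rot": TCP orientation; "wrist_force": force on the tool from outside, world axes, zero at the start; "ft_torque": the same for the moment, N m; "width": finger opening in m; "finger_force": force on a finger pad.
Only numpy, scipy, OpenCV 4.12 (cv2) and the standard library are available. Lean on these libraries where they do the work, as an engineer would, in place of code of your own. Each camera call takes 0.05 s, during which the arm holds its last target. There are 200 camera calls.

## Working session

There is one attempt and no reset: what is moved stays moved. The work goes in short steps, Python scripts to look and compute and a shell command to move; the robot and the scene stay as the last step left them, time stands still between calls to the robot, and variables do not carry over. Pictures are saved under pics/ and viewed, at most 14 in all, crops included, and the job is handed in when it is done.

```bash
ls; mkdir -p pics; cat > h.py <<'E'
import numpy as np, cv2
from workcell import manip, viewer, sign_off
from scipy.spatial.transform import Rotation as R
def shot(n,f=None):
    d=viewer.get_image(n)
    if f: cv2.imwrite('pics/'+f,d['image'])
    return d
def cloud(d):
    K=np.array(d['intrinsics']);Z=d['depth'];v,u=np.indices(Z.shape)
    P=np.stack([(u-K[0,2])/K[0,0]*Z,(v-K[1,2])/K[1,1]*Z,Z],-1)
    return P@np.array(d['rotation']).T+np.array(d['origin'])
def rot(d):return d
def proj(d,p):
    K=np.array(d['intrinsics']);c=(np.array(p)-d['origin'])@np.array(d['rotation']);c=K@c;return c[:2]/c[2]
def ray(d,u,v,z):
    K=np.array(d['intrinsics']);r=np.array(d['rotation'])@np.linalg.inv(K)@[u,v,1];o=np.array(d['origin'])
    return o+r*(z-o[2])/r[2]
def rel(target,yaw=None):
    "shift to target TCP in tool axes, units of 40mm"
    o=manip.get_obs();Rm=R.from_quat(o['eef_rot']).as_matrix()
    return np.round(Rm.T@(np.array(target)-o['ee_pos'])/.04,2)
E
python3 - <<'E'
from h import *
import numpy as np,pickle
for n in('side','top','wrist'):
    d=shot(n,n+'0.png');pickle.dump(d,open(n+'0.pkl','wb'));print(n,np.round(d['origin'],3),np.round(d['rotation'],2).tolist(),np.round(d['intrinsics'],0).tolist())
o=manip.get_obs();print(o);print(R.from_quat(o['eef_rot']).as_matrix().round(3),manip.grip_depth)
E
```

```text
pics
side [0.378 1.195 1.027] [-0.07, 0.89, -0.44, 0.03] [[483.0, 0.0, 313.0], [0.0, 483.0, 206.0], [0.0, 0.0, 1.0]]
top [0.28  0.054 1.787] [-0.7, 0.71, -0.05, 0.05] [[468.0, 0.0, 313.0], [0.0, 468.0, 198.0], [0.0, 0.0, 1.0]]
wrist [0.175 0.604 0.384] [0.82, 0.55, 0.07, 0.11] [[302.0, 0.0, 317.0], [0.0, 302.0, 199.0], [0.0, 0.0, 1.0]]
{'time': 0.15, 'qpos': array([-1.24621786,  0.4117258 , -0.01271164,  1.59683956,  0.00559975,
        1.1342723 , -0.08220796]), 'qd': array([ 0.00045655, -0.00174716,  0.00078159, -0.00099736, -0.00065892,
       -0.00040681,  0.00110683]), 'effort': array([ 1.84998382e-03, -5.88333106e+01,  6.42555188e-01, -2.91292512e+01,
       -5.37413056e-02,  1.57131959e-02,  7.56511167e-05]), 'ee_pos': array([0.23910897, 0.57704499, 0.22200125]), 'eef_rot': array([ 1.95121767e-01,  9.80778839e-01, -5.99854855e-04, -7.64412270e-05]), 'wrist_force': array([ 0.00303908, -0.0711545 , -0.38971814]), 'ft_torque': array([ 0.03541737, -0.01710447,  0.02623824]), 'finger_force': 0.0, 'width': 0.08757628757222384}
[[-0.924  0.383 -0.   ]
 [ 0.383  0.924 -0.001]
 [-0.    -0.001 -1.   ]] -0.0187
```

View pics/top0.png

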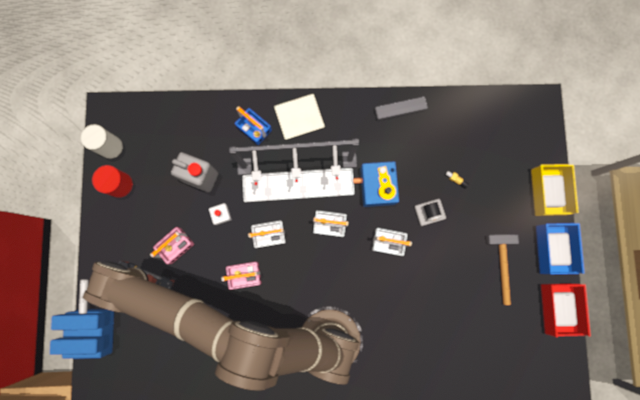

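View pics/side0.png

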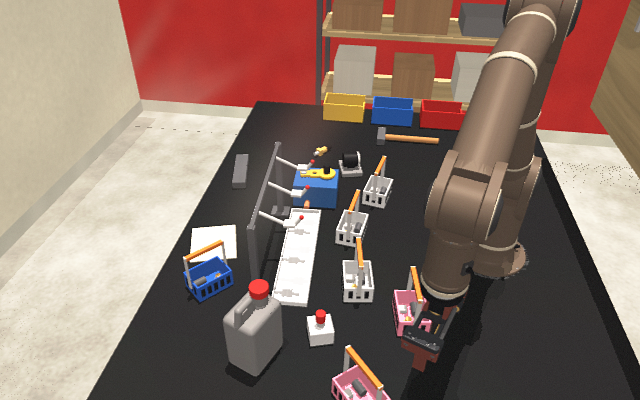

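Top picture: the sump and yellow cover are at (383,183), the pin stand at (219,213), the hooks at about (254/295/336,180) and the white baskets at (267,234), (330,222) and (390,241).

Look-alikes:
- Baskets: pink at (172,245) and (242,276), blue at (252,124). I choose the three white/aluminium ones.
- Pin: the red jug cap at (194,169) and the red cup at (112,181) also look red. I choose the head on the small stand at (219,213).
- Cover: the yellow sensor at (456,178) and the yellow bin. I choose the teardrop on the blue sump.

```bash
cat >> h.py <<'E'
def fix(d):
    q=np.array(d['rotation'])
    if q.shape==(4,): d['rotation']=R.from_quat(q).as_matrix()
    return d
_s=shot
def shot(n,f=None): return fix(_s(n,f))
def hsv(d): return cv2.cvtColor(d['image'],cv2.COLOR_BGR2HSV)
COL=dict(orange=((8,150,120),(18,255,255)),yellow=((22,130,120),(32,255,255)),red=((0,170,90),(6,255,255)),blue=((100,120,60),(120,255,255)))
def blobs(d,c,zlo,zhi,amin=8):
    P=cloud(d);m=cv2.inRange(hsv(d),*map(np.array,COL[c]))
    m[(P[...,2]<zlo)|(P[...,2]>zhi)|(d['depth']==0)]=0
    n,l,s,ce=cv2.connectedComponentsWithStats(m)
    out=[]
    for i in range(1,n):
        if s[i,4]>=amin:
            vu=np.argwhere(l==i)
            Q=P[l==i];out.append((s[i,4],ce[i].round(1),np.median(Q,0).round(3),Q[:,:2].min(0).round(3),Q[:,:2].max(0).round(3),cv2.minAreaRect(vu[:,::-1].astype(np.float32))))
    return out
E
python3 - <<'E'
from h import *
import pickle
for n in('side','top'):
    d=fix(pickle.load(open(n+'0.pkl','rb')));print(n,d['rotation'].round(2).tolist())
    for c,a,b in(('orange',.08,.2),('yellow',.06,.13),('red',.05,.3),('blue',.04,.12)):
        for x in blobs(d,c,a,b): 
            if abs(x[2][1])<.8 and x[2][0]>.2: print(c,*x[:5],[np.round(t,1) for t in x[5]])
    top=d
I=top['image'][130:270,200:480];cv2.imwrite('pics/crop1.png',cv2.resize(I,(784,392),interpolation=cv2.INTER_CUBIC))
E
```

```text
side [[-0.99, -0.1, 0.12], [-0.15, 0.6, -0.79], [0.01, -0.8, -0.6]]
orange 46 [380.2 164.1] [ 0.353 -0.236  0.141] [ 0.339 -0.285] [ 0.37  -0.182] [array([380.2, 164.1]), array([ 4., 17.]), np.float64(26.6)]
orange 65 [353.6 200.3] [ 0.426 -0.008  0.142] [ 0.414 -0.066] [0.439 0.044] [array([353.8, 200.1]), array([ 4.5, 20.8]), np.float64(21.8)]
orange 74 [358.7 250.9] [0.394 0.218 0.141] [0.382 0.171] [0.405 0.274] [array([359.3, 251.9]), array([26.4,  4.4]), np.float64(84.0)]
orange 144 [204.  250.3] [0.808 0.281 0.138] [0.77  0.238] [0.842 0.323] [array([203.8, 250.1]), array([ 4.5, 39.8]), np.float64(63.4)]
orange 97 [415.1 283.3] [0.245 0.318 0.141] [0.232 0.259] [0.256 0.368] [array([415.7, 283. ]), array([31.2,  5.2]), np.float64(77.5)]
orange 123 [361.1 367.8] [0.362 0.58  0.138] [0.326 0.537] [0.397 0.62 ] [array([361.4, 368.2]), array([49.2,  2.5]), np.float64(51.3)]
yellow 147 [320.1 172.9] [ 0.56  -0.21   0.095] [ 0.51  -0.248] [ 0.625 -0.191] [array([317.6, 173.6]), array([ 8.8, 33.1]), np.float64(84.3)]
red 8 [307.1 186.9] [0.553 0.112 0.259] [0.55  0.106] [0.556 0.116]
[... 1842 characters left out ...]
[12.7, 10.6]), np.float64(45.0)]
red 786 [110.  180.5] [0.594 0.788 0.118] [0.547 0.748] [0.648 0.852] [array([110.2, 180.4]), array([34.8, 27.2]), np.float64(18.4)]
red 17 [217.1 212.6] [0.472 0.404 0.09 ] [0.466 0.396] [0.479 0.411] [array([217. , 212.5]), array([3., 4.]), np.float64(90.0)]
blue 66 [259.9 119.7] [0.834 0.247 0.052] [0.777 0.212] [0.874 0.299] [array([259.1, 119.2]), array([29.9,  7.6]), np.float64(49.2)]
blue 77 [247.1 130.3] [0.783 0.305 0.051] [0.745 0.244] [0.846 0.343] [array([248.8, 129.8]), array([29. ,  9.9]), np.float64(45.0)]
blue 891 [376.8 183.2] [ 0.575 -0.173  0.083] [ 0.495 -0.261] [ 0.653 -0.134] [array([379.9, 183.4]), array([41.7, 34. ]), np.float64(84.8)]
```

View pics/crop1.png

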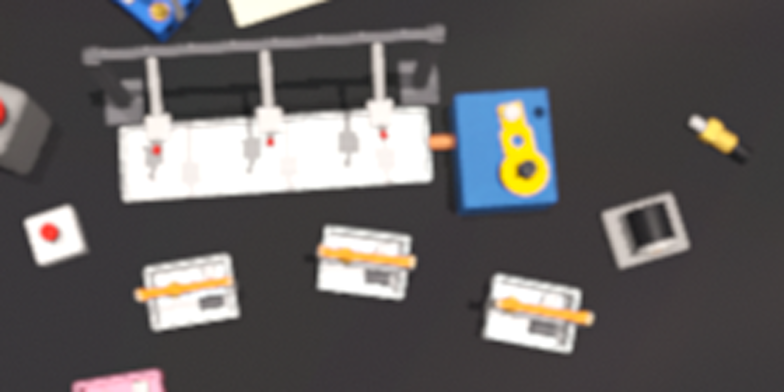

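The crop confirms the choice: knob at (526,170), pivot at (512,112) and the lock hole as a dark dot at (540,112). In full-image pixels these are (387.9,190.7), (382.9,170) and (392.9,170). The three white baskets and the pin stand are clear.

```bash
python3 - <<'E'
from h import *
import pickle
d=fix(pickle.load(open('top0.pkl','rb')))
for nm,u,v,z in(('knob',387.9,190.7,.126),('pivot',382.9,170,.094),('hole',392.9,170,.085),('pin',217.9,213,.088),('tip0',255.9,183.6,.262),('tip1',296.4,180.6,.262),('tip2',337,178,.262),('b0',265.7,233,.141),('b1',331,222.3,.141),('b2',394.6,241,.141)):
    print(nm,ray(d,u,v,z).round(3))
print(rel([.53,-.2,.30]))
E
```

```text
knob [ 0.536 -0.217  0.126]
pivot [ 0.618 -0.207  0.094]
hole [ 0.619 -0.245  0.085]
pin [0.471 0.401 0.088]
tip0 [0.547 0.241 0.262]
tip1 [0.554 0.107 0.262]
tip2 [ 0.56  -0.028  0.262]
b0 [0.391 0.221 0.141]
b1 [ 0.424 -0.009  0.141]
b2 [ 0.355 -0.231  0.141]
[-14.15 -15.17  -1.93]
```

```bash
python3 -m creep '0 -1 -2 0; 0 -2 -2.5 0; 0 -3 -2.5 1; 0 -4.2 -2.5 2; 0 -5.4 -2.5 3; 0 -6.6 -2.5 4; 0 -7.8 -2.5 5; 0 -9 -2.5 6.4; 0 -10.2 -2.5 7.8; 0 -11.4 -2.5 9.2' 0
```

```text
time: 1.15
ee_pos: [0.1076, 0.2467, 0.31]
eef_rot: [0.542, 0.84, -0.018, -0.0]
wrist_force: [1.0, -1.1, 0.0]
width: 0.0878
finger_force: 0.0
```

```bash
python3 - <<'E'
from h import *
o=manip.get_obs();M=R.from_quat(o['eef_rot']).as_matrix();print(rel([.50,-.2,.30]),np.degrees(np.arctan2(M[1,1],M[0,1])),o['qpos'].round(2),M.round(3).tolist())
E
```

```text
[-14.21   4.34   0.38] 24.329764848713253 [-1.05 -0.29 -0.2   2.14 -0.07  1.32 -0.8 ] [[-0.412, 0.911, -0.02], [0.911, 0.412, -0.029], [-0.019, -0.03, -0.999]]
```

```bash
python3 -m creep '-0.5 1 0 1; -1.6 1.4 0 2; -2.8 1.8 0 3; -4 2.2 0 4; -5.2 2.5 0 5; -6.4 2.8 0 6; -7.6 3.1 0 7; -8.8 3.4 0 8; -10 3.7 0 9; -11 4 0 10'; python3 - <<'E'
from h import *
o=manip.get_obs();M=R.from_quat(o['eef_rot']).as_matrix();print(rel([.50,-.2,.30]),np.degrees(np.arctan2(M[1,1],M[0,1])),o['qpos'].round(2),M.round(3).tolist())
E
```

```text
time: 2.15
ee_pos: [0.4395, -0.0767, 0.3107]
eef_rot: [0.884, 0.467, -0.018, 0.007]
wrist_force: [0.8, 0.1, 0.2]
width: 0.0877
finger_force: 0.0
[-1.69  2.99  0.32] -34.26433622885768 [-0.54  0.02  0.59  1.89  0.02  1.26 -0.55] [[0.562, 0.826, -0.025], [0.826, -0.563, -0.03], [-0.039, -0.004, -0.999]]
```

```bash
python3 -m creep '-0.6 1 0.1 1.3; -1.2 2 0.1 2.6; -1.7 3 0.2 3.9; -1.7 3 0.2 5.2; -1.7 3 0.2 6.5; -1.7 3 0.2 6.5; -1.7 3 0.2 6.5'; python3 - <<'E'
from h import *
o=manip.get_obs();M=R.from_quat(o['eef_rot']).as_matrix();print(o['ee_pos'],np.degrees(np.arctan2(M[1,1],M[0,1])),o['qpos'].round(2),M.round(4).tolist())
d=shot('wrist','w1.png');print(d['origin'],d['rotation'].round(2).tolist())
for x in blobs(d,'yellow',.07,.13,50): print(x)
E
```

```text
time: 2.85
ee_pos: [0.4999, -0.1974, 0.3044]
eef_rot: [0.988, 0.15, -0.015, 0.012]
wrist_force: [-0.2, -0.2, -0.1]
width: 0.0883
finger_force: 0.0
[ 0.49986467 -0.19735747  0.30436149] -72.67128330315197 [-0.38  0.25  0.8   1.72 -0.15  1.26 -0.82] [[0.9543, 0.2978, -0.0263], [0.297, -0.9544, -0.0293], [-0.0338, 0.0201, -0.9992]]
[ 0.57062821 -0.17207985  0.46360722] [[0.3, -0.92, -0.27], [-0.95, -0.28, -0.1], [0.02, 0.29, -0.96]]
(np.int32(1681), array([350.8, 114.4]), array([ 0.579, -0.22 ,  0.094]), array([ 0.517, -0.251]), array([ 0.632, -0.191]), ((347.31207275390625, 115.96788024902344), (104.10106658935547, 36.73257064819336), 89.20427703857422))
```

View pics/w1.png

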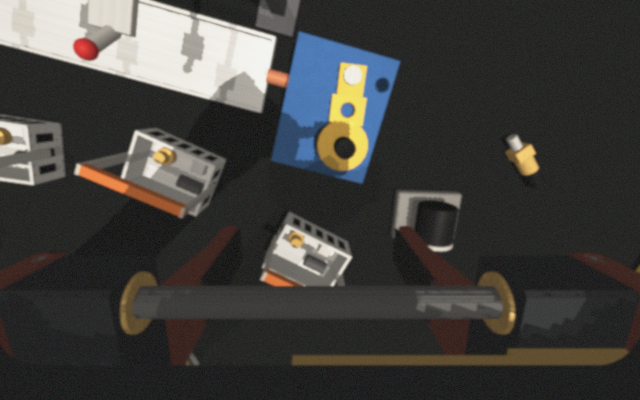

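The wrist view shows the knob at (344,148), pivot cap at (353,74), cover hole at (348,110) and lock hole at (382,85).

```bash
python3 - <<'E'
from h import *
d=shot('wrist')
k=ray(d,344,148,.126);p=ray(d,353,74,.096);l=ray(d,382,85,.085);c=ray(d,348,110,.090);print(k,p,l,c)
print(np.linalg.norm((k-p)[:2]),np.linalg.norm((l-p)[:2]))
a=np.degrees(np.arctan2(*(p-k)[1::-1]));b=np.degrees(np.arctan2(*(l-p)[1::-1]))
print('cover dir',a,'station yaw',b+90)
o=manip.get_obs();M=R.from_quat(o['eef_rot']).as_matrix()
print(rel([k[0],k[1],.20]),rel([k[0],k[1],.103]))
E
```

```text
[ 0.54152964 -0.21962493  0.126     ] [ 0.6208128  -0.20681712  0.096     ] [ 0.62119951 -0.24456431  0.085     ] [ 0.58232807 -0.21481099  0.09      ]
0.0803110215454823 0.03774916802125166
cover dir 9.176573624856198 station yaw 0.5869595445460192
[0.91 0.79 2.6 ] [0.99 0.74 5.03]
```

```bash
python3 -m creep '0.5 0.4 1 0.7; 0.9 0.8 2 1.3; 0.95 0.76 3 1.3; 0.97 0.75 4 1.3; 0.99 0.74 4.6 1.3; 0.99 0.74 5 1.3; 0.99 0.74 5 1.3' 0.4; python3 -m creep '0 0 0 0;0 0 0 0;0 0 0 0;0 0 0 0' 1; python3 - <<'E'
from h import *
o=manip.get_obs();M=R.from_quat(o['eef_rot']).as_matrix();print(o['ee_pos'],np.degrees(np.arctan2(M[1,1],M[0,1])),o['qpos'].round(2))
P=np.array([.6208,-.2068]);g=o['ee_pos']+M@[0,0,-.0187];r=g[:2]-P;print(g,np.linalg.norm(r),np.degrees(np.arctan2(r[1],r[0])))
a0=np.arctan2(r[1],r[0])
for t in np.linspace(0,84.5,9):
    a=a0+np.radians(t);s=.08 if t else np.linalg.norm(r);w=np.array([*(P+s*np.array([np.cos(a),np.sin(a)])-g[:2]),0])
    print(np.round(M.T@w/.04,2),round(-t/6,2))
E
```

```text
time: 3.65
ee_pos: [0.5404, -0.2196, 0.1025]
eef_rot: [0.996, 0.081, -0.015, 0.013]
wrist_force: [0.6, 0.1, 0.6]
width: 0.0526
finger_force: 0.0
time: 4.05
ee_pos: [0.5419, -0.2205, 0.105]
eef_rot: [0.997, 0.081, -0.013, 0.014]
wrist_force: [-0.3, -1.5, 1.4]
width: 0.0244
finger_force: 1.7
[ 0.54188379 -0.2204664   0.10496183] -80.7056187403175 [-0.22  0.56  0.7   1.84 -0.4   0.91 -0.75]
[ 0.54233598 -0.21990985  0.12364807] 0.07955168305237141 -170.5145766163967
[0. 0. 0.] -0.0
[0.02 0.37 0.01] -1.76
[0.13 0.72 0.01] -3.52
[0.29 1.05 0.02] -5.28
[0.51 1.34 0.02] -7.04
[0.79 1.59 0.02] -8.8
[1.1  1.78 0.01] -10.56
[1.44 1.92 0.01] -12.32
[ 1.8   1.98 -0.  ] -14.08
```

```bash
python3 -m creep '0.02 0.29 0 -1.4; 0.09 0.58 0 -2.8; 0.19 0.86 0 -4.2; 0.34 1.11 0 -5.6; 0.52 1.34 0 -7; 0.73 1.55 0 -8.4; 0.97 1.72 0 -9.8; 1.24 1.85 0 -11.2; 1.52 1.94 0 -12.6; 1.81 1.99 0 -14'; python3 -m creep '0 0 0 0;0 0 0 0'; python3 - <<'E'
from h import *
o=manip.get_obs();M=R.from_quat(o['eef_rot']).as_matrix();g=o['ee_pos']+M@[0,0,-.0187];r=g[:2]-[.6208,-.2068];print(g,np.linalg.norm(r),np.degrees(np.arctan2(r[1],r[0])),np.degrees(np.arctan2(M[1,1],M[0,1])))
E
```

```text
time: 5.05
ee_pos: [0.6236, -0.285, 0.1041]
eef_rot: [0.684, 0.729, -0.02, -0.003]
wrist_force: [-40.1, 14.5, 30.6]
width: 0.0234
finger_force: 30.1
time: 5.25
ee_pos: [0.6231, -0.2848, 0.1043]
eef_rot: [0.686, 0.727, -0.02, -0.003]
wrist_force: [-12.1, 8.5, 11.1]
width: 0.0236
finger_force: 30.0
[ 0.62365949 -0.28436256  0.12297307] 0.07761525316572712 -87.88864185163375 3.2675197951809993
```

```bash
python3 -m creep '0 0 0 0;0 0 0 0;0 0 0 0;0 0 -1 0;0 0 -2 0;0 0 -3 0;0 0 -4 0;-0.5 0 -5 0;-1 0 -5 0;-1.5 0 -5 0' 0.3; python3 -m creep '0 0 0 0;0 0 0 0;0 0 0 0'; python3 - <<'E'
from h import *
o=manip.get_obs();M=R.from_quat(o['eef_rot']).as_matrix();print(o['ee_pos'],M.round(3).tolist(),np.degrees(np.arctan2(M[1,1],M[0,1])),o['qpos'].round(2))
shot('wrist','w2.png')
E
```

```text
time: 6.25
ee_pos: [0.635, -0.3422, 0.3075]
eef_rot: [0.686, 0.727, -0.019, 0.003]
wrist_force: [0.1, -0.7, -0.6]
width: 0.0613
finger_force: 0.0
time: 6.55
ee_pos: [0.6345, -0.3398, 0.3049]
eef_rot: [0.686, 0.727, -0.019, 0.0]
wrist_force: [0.6, -0.5, -0.2]
width: 0.0615
finger_force: 0.0
[ 0.63451291 -0.33975118  0.30487319] [[-0.058, 0.998, -0.026], [0.998, 0.058, -0.028], [-0.027, -0.028, -0.999]] 3.3060640428934223 [ 0.2   0.56  0.35  1.22 -0.15  1.41  0.59]
```

View pics/w2.png

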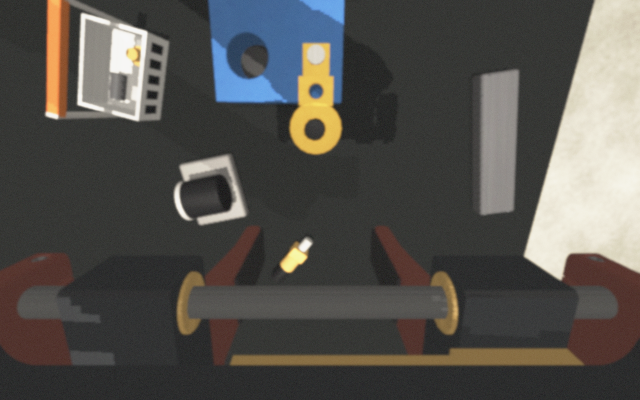

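```bash
python3 - <<'E'
from h import *
d=shot('wrist')
k=ray(d,315,128,.126);p=ray(d,316,54,.096);c=ray(d,316,91,.094)
print(k,p,c,np.linalg.norm((k-p)[:2]),np.linalg.norm((c-p)[:2]),'open angle dir',np.degrees(np.arctan2(*(k-p)[1::-1])))
print(rel([.47,-.2,.35]),rel([.46,.28,.35]))
E
```

```text
[ 0.62431483 -0.28459616  0.126     ] [ 0.62002042 -0.20593135  0.096     ] [ 0.62214721 -0.24464147  0.094     ] 0.07878194795282994 0.038768508391300874 open angle dir -86.87524867144026
[ 3.7  -3.93 -1.12] [15.69 -3.49 -1.45]
```

```bash
python3 -m creep '0.6 -0.8 -0.5 0;1.4 -1.6 -1.2 0;2.3 -2.5 -1.3 0;3.3 -3.2 -1.3 0;4.5 -3.6 -1.3 0;5.7 -3.7 -1.3 0;6.9 -3.6 -1.3 0;8.1 -3.6 -1.3 0;9.3 -3.6 -1.3 0;10.5 -3.5 -1.4 0' 0; python3 -m creep '1.2 0 0 0;2.4 0 0 0;3.6 0 0 0;4.6 0 0 0;5.2 0 0 0;5.2 0 0 0;5.2 0 0 0'; python3 - <<'E'
from h import *
o=manip.get_obs();M=R.from_quat(o['eef_rot']).as_matrix();print(o['ee_pos'],M.round(3).tolist(),o['qpos'].round(2))
d=shot('wrist','w3.png')
for x in blobs(d,'red',.06,.11,20): print(x)
E
```

```text
time: 7.65
ee_pos: [0.4706, 0.0741, 0.3536]
eef_rot: [0.686, 0.727, -0.019, 0.001]
wrist_force: [1.1, 0.2, -0.7]
width: 0.088
finger_force: 0.0
time: 8.35
ee_pos: [0.4596, 0.2794, 0.3474]
eef_rot: [0.686, 0.727, -0.02, 0.001]
wrist_force: [-0.3, 0.5, -0.0]
width: 0.0874
finger_force: 0.0
[0.4595816  0.27940637 0.34739818] [[-0.059, 0.998, -0.026], [0.998, 0.058, -0.03], [-0.029, -0.028, -0.999]] [-0.59  0.21 -0.07  1.59  0.02  1.39 -0.6 ]
(np.int32(230), array([339.4,  71. ]), array([0.474, 0.403, 0.088]), array([0.465, 0.392]), array([0.484, 0.413]), ((339.20001220703125, 71.10001373291016), (14.758048057556152, 17.8885440826416), 26.56505012512207))
```

View pics/w3.png

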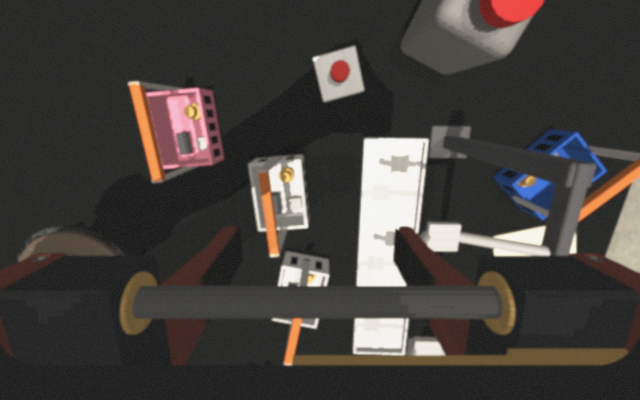

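The red pin head is at (340,71), with the jug close by at (450,40). My tool picked up a 2.2° tilt at the near-reach limit, so I'll try to undo it with a stretch outward at height.

```bash
python3 -m creep '0.4 0.4 -0.9 0;0.8 0.8 -1.8 0;1.6 1.6 -2.2 0;2.4 2.4 -2.4 0;3.2 3.2 -2.5 0;4 4 -2.5 0;4.8 4.8 -2.5 0;5.6 5.6 -2.5 0;6.4 6.4 -2.5 0;7 7 -2.5 0'; python3 - <<'E'
from h import *
o=manip.get_obs();M=R.from_quat(o['eef_rot']).as_matrix();print(o['ee_pos'],M.round(3).tolist(),o['qpos'].round(2))
E
```

```text
time: 9.4
ee_pos: [0.674, 0.5295, 0.3902]
eef_rot: [0.687, 0.727, 0.006, 0.005]
wrist_force: [1.1, -0.7, -0.3]
width: 0.088
finger_force: 0.0
[0.67395502 0.52948547 0.39016865] [[-0.056, 0.998, 0.016], [0.998, 0.056, 0.001], [0.0, 0.016, -1.0]] [-0.78  0.91  0.29  0.38 -0.23  1.85 -0.61]
```

```bash
python3 -m creep '-0.8 -0.8 0 1.2;-1.6 -1.4 0 2.4;-2.4 -2.2 0.2 3.6;-3 -3 0.4 4.8;-3.2 -3.8 0.6 6;-3.2 -4.6 0.8 7.2;-3.2 -5 1 8.4;-3.2 -5 1.5 9.6;-3.2 -5 2 10.5;-3.2 -5 2 10.5'; python3 - <<'E'
from h import *
import time
o=manip.get_obs();M=R.from_quat(o['eef_rot']).as_matrix();print(o['ee_pos'],M.round(3).tolist(),o['qpos'].round(2))
d=shot('wrist','w4.png')
for x in blobs(d,'red',.06,.11,20): print(x[:5])
print(rel([.473,.402,.2]),rel([.473,.402,.056]))
E
```

```text
time: 10.4
ee_pos: [0.4809, 0.3888, 0.3066]
eef_rot: [0.966, 0.26, 0.006, 0.001]
wrist_force: [-0.8, 0.6, -0.5]
width: 0.0878
finger_force: 0.0
[0.4809025  0.38878581 0.30656123] [[0.865, 0.501, 0.013], [0.501, -0.865, 0.001], [0.012, 0.006, -1.0]] [-1.12  0.35  0.49  1.53 -0.16  1.29 -1.66]
(np.int32(222), array([303.4, 175.2]), array([0.476, 0.404, 0.088]), array([0.465, 0.394]), array([0.487, 0.414]))
[-0.06 -0.39  2.7 ] [-0.11 -0.41  6.3 ]
```

```bash
python3 - <<'E'
from h import *
d=shot('wrist')
m=cv2.inRange(hsv(d),(0,170,60),(6,255,255));P=cloud(d);m[(P[...,2]<.084)|(P[...,2]>.095)]=0
vu=np.argwhere(m>0);(c,r)=cv2.minEnclosingCircle(vu[:,::-1].astype(np.float32));print(c,r,ray(d,*c,.088),rel([.474,.403,.056]))
E
python3 -m creep '-0.05 -0.35 1 0;-0.06 -0.41 2 0;-0.07 -0.41 3 0;-0.08 -0.41 4 0;-0.09 -0.41 5 0;-0.1 -0.41 5.7 0;-0.1 -0.41 6.25 0;-0.1 -0.41 6.25 0;-0.1 -0.41 6.25 0'
```

```text
(303.6666564941406, 176.0) 8.800348281860352 [0.47596209 0.40436777 0.088     ] [-0.11 -0.42  6.32]
time: 11.4
ee_pos: [0.4748, 0.4041, 0.0594]
eef_rot: [0.965, 0.261, 0.009, 0.0]
wrist_force: [0.6, -0.4, 0.0]
width: 0.088
finger_force: 0.0
```

```bash
python3 -m creep '0 0 0.05 0;0 0 0.05 0;0 0 0.05 0;0 0 0.05 0;0 0 0.05 0;0 0 0.05 0' 1;  python3 -m creep '0 0 -0.3 0;0 0 -0.8 0;0 0 -1.6 0;0 0 -2.6 0;0 0 -3.6 0;0 0 -4.6 0;0 0 -5.6 0;0 0 -6.6 0;0 0 -7.2 0'; python3 - <<'E'
from h import *
o=manip.get_obs();M=R.from_quat(o['eef_rot']).as_matrix();print(o['ee_pos'],M.round(3).tolist(),o['qpos'].round(2))
d=shot('side')
for x in blobs(d,'red',.1,.5,20): print(x[:5])
print(rel([.46,.3,.36]),rel([.46,-.2,.36]),rel([.6215,-.2445,.20]))
E
```

```text
time: 12.0
ee_pos: [0.4737, 0.4041, 0.0564]
eef_rot: [0.965, 0.261, 0.008, 0.0]
wrist_force: [-0.1, 0.8, -0.1]
width: 0.0433
finger_force: 0.0
time: 12.9
ee_pos: [0.4698, 0.4029, 0.3488]
eef_rot: [0.965, 0.261, 0.01, -0.001]
wrist_force: [0.8, 0.7, -0.1]
width: 0.0003
finger_force: 0.0
[0.46977569 0.40291241 0.34878   ] [[0.864, 0.504, 0.019], [0.504, -0.864, 0.007], [0.02, 0.004, -1.0]] [-1.15  0.33  0.49  1.47 -0.15  1.37 -1.69]
(np.int32(1157), array([246.9,   3.3]), array([ 1.289, -2.185,  0.122]), array([ 0.866, -2.235]), array([ 2.193, -2.14 ]))
(np.int32(35), array([324. ,   5.3]), array([ 0.809, -2.18 ,  0.138]), array([ 0.799, -2.211]), array([ 0.819, -2.154]))
(np.int32(158), array([388.5,   6.4]), array([ 0.379, -2.183,  0.151]), array([ 0.342, -2.22 ]), array([ 0.417, -1.815]))
(np.int32(1297), array([600.2,  12.2]), array([-0.937, -2.183,  0.179]), array([-1.091, -2.223]), array([-0.776, -2.143]))
(np.int32(337), array([258.4, 288.7]), array([0.608, 0.464, 0.216]), array([0.588, 0.434]), array([0.632, 0.481]))
[-1.53  2.1  -0.23] [-7.82 12.9  -0.36] [-4.99 15.89  3.72]
```

The fingers needed longer to close, so I lifted early. Repeating the grasp.

```bash
python3 -m creep '0 0 0 0;0 0 0 0;0 0 0 0;0 0 0 0;0 0 0 0;0 0 0 0;0 0 0 0' 0; python3 - <<'E'
from h import *
d=shot('side')
for x in blobs(d,'red',.05,.12,20): print(x[:5])
d=shot('wrist')
for x in blobs(d,'red',.06,.11,20): print(x[:5])
o=manip.get_obs();print(o['width'],rel([.475,.404,.13]),rel([.475,.404,.057]))
E
```

```text
time: 13.65
ee_pos: [0.4692, 0.4029, 0.344]
eef_rot: [0.965, 0.261, 0.008, 0.001]
wrist_force: [0.5, 0.1, 0.9]
width: 0.0532
finger_force: 0.0
(np.int32(2019), array([220.,   8.]), array([ 1.533, -2.185,  0.085]), array([ 0.866, -2.233]), array([ 2.299, -2.144]))
(np.int32(25), array([323.8,  12.4]), array([ 0.809, -2.189,  0.093]), array([ 0.801, -2.213]), array([ 0.817, -2.17 ]))
(np.int32(25), array([387.7,  12.3]), array([ 0.384, -2.187,  0.113]), array([ 0.345, -2.209]), array([ 0.412, -2.163]))
(np.int32(563), array([594.1,  27.3]), array([-0.932, -2.185,  0.085]), array([-1.091, -2.233]), array([-0.773, -2.141]))
(np.int32(580), array([441.5, 109.7]), array([ 0.099, -0.81 ,  0.067]), array([ 0.008, -0.931]), array([ 0.189, -0.787]))
(np.int32(119), array([320.1, 316.2]), array([0.471, 0.412, 0.086]), array([0.461, 0.393]), array([0.483, 0.418]))
(np.int32(170), array([317.2, 169. ]), array([0.476, 0.405, 0.088]), array([0.466, 0.395]), array([0.486, 0.415]))
0.06062870839860667 [0.06 0.02 5.36] [0.03 0.02 7.18]
```

Pin still in its stand. Descend and close fully this time.

```bash
python3 -m creep '0.1 0 1 0;0.12 0.02 2 0;0.1 0.02 3 0;0.08 0.02 4 0;0.07 0.02 5 0;0.06 0.02 6 0;0.05 0.02 6.8 0;0.05 0.02 7.2 0;0.05 0.02 7.2 0;0.05 0.02 7.2 0' 0;  python3 -m creep '0 0 0 0;0 0 0 0;0 0 0 0;0 0 0 0;0 0 0 0;0 0 0 0;0 0 0 0;0 0 0 0;0 0 0 0;0 0 0 0' 1
```

```text
time: 14.75
ee_pos: [0.4767, 0.4047, 0.0574]
eef_rot: [0.965, 0.261, 0.009, 0.0]
wrist_force: [-0.1, -0.6, 0.4]
width: 0.088
finger_force: 0.0
time: 15.75
ee_pos: [0.4758, 0.4043, 0.0562]
eef_rot: [0.965, 0.261, 0.008, 0.0]
wrist_force: [-0.3, -0.7, 0.8]
width: 0.0254
finger_force: 30.0
```

```bash
python3 -m creep '0 0 -0.5 0;0 0 -1.2 0;0 0 -2.2 0;0 0 -3.2 0;0 0 -4.2 0;0 0 -5.2 0;0 0 -6.2 0;0 0 -7 0;0 0 -7.6 0;0 0 -7.6 0'; python3 - <<'E'
from h import *
o=manip.get_obs();M=R.from_quat(o['eef_rot']).as_matrix();print(o['width'],o['ee_pos'],M.round(3).tolist(),o['qpos'].round(2))
for p in([.46,.2,.35],[.46,-.1,.35],[.46,-.2,.35],[.60,-.2445,.35]):print(rel(p))
E
```

```text
time: 16.75
ee_pos: [0.4722, 0.4038, 0.3639]
eef_rot: [0.965, 0.261, 0.01, -0.001]
wrist_force: [-0.1, -0.3, -1.0]
width: 0.0254
finger_force: 30.0
0.02544287038855622 [0.47216349 0.40379469 0.36387842] [[0.864, 0.504, 0.02], [0.504, -0.864, 0.008], [0.021, 0.003, -1.0]] [-1.15  0.33  0.5   1.43 -0.15  1.4  -1.69]
[-2.84  4.25  0.3 ]
[-6.61 10.73  0.24]
[-7.87 12.88  0.22]
[-5.41 15.61  0.28]
```

```bash
python3 -m creep '-0.4 0.6 0 -1;-1 1.5 0 -2;-1.6 2.4 0 -3;-2.2 3.4 0 -4;-2.8 4.4 0 -5;-3.4 5.4 0 -6;-4 6.4 0 -7;-4.6 7.4 0 -8;-5.2 8.4 0 -9;-5.8 9.4 0 -10';python3 -m creep '0 0 0 -0.5;0 0 0 -0.5'; python3 - <<'E'
from h import *
o=manip.get_obs();M=R.from_quat(o['eef_rot']).as_matrix();print(o['width'],o['ee_pos'],M.round(3).tolist(),o['qpos'].round(2))
for p in([.46,-.2,.35],[.58,-.2445,.35],[.6215,-.2445,.30]):print(rel(p))
E
```

```text
time: 17.75
ee_pos: [0.4592, -0.0402, 0.3575]
eef_rot: [0.704, 0.71, 0.007, 0.004]
wrist_force: [0.5, -0.5, -0.7]
width: 0.0256
finger_force: 30.0
time: 17.95
ee_pos: [0.4595, -0.0395, 0.3577]
eef_rot: [0.687, 0.726, 0.006, 0.004]
wrist_force: [0.8, 0.1, -1.8]
width: 0.0258
finger_force: 30.0
0.025771440717762266 [ 0.45953424 -0.0394647   0.35766887] [[-0.055, 0.998, 0.015], [0.998, 0.055, 0.004], [0.003, 0.015, -1.0]] [-0.72 -0.02  0.71  1.81  0.01  1.33  0.04]
[-4.01 -0.21  0.18]
[-5.28  2.72  0.22]
[-5.35  3.74  1.48]
```

```bash
python3 -m creep '-0.8 -0.1 0 0;-1.8 -0.1 0 0;-3 0 0 0;-4 0.6 0 0;-4.8 1.4 0 0;-5.2 2.2 0.5 0;-5.3 3 1 0;-5.35 3.7 1.5 0;-5.35 3.74 2.5 0;-5.35 3.74 2.8 0';python3 -m creep '0 0 0 0;0 0 0 0;0 0 0 0;0 0 0 0'; python3 - <<'E'
from h import *
o=manip.get_obs();M=R.from_quat(o['eef_rot']).as_matrix();g=o['ee_pos']+M@[0,0,-.0187];print(o['width'],g,M.round(3).tolist())
d=shot('side','s2.png');p=proj(d,g);print(p)
for x in blobs(d,'red',.12,.4,5): print(x[:5])
u,v=map(int,p);I=d['image'][v-50:v+70,u-70:u+70];cv2.imwrite('pics/s2c.png',cv2.resize(I,None,fx=5,fy=5,interpolation=cv2.INTER_CUBIC));print(u-70,v-50)
print(rel([.6215,-.2445,.15]))
E
```

```text
time: 18.95
ee_pos: [0.6228, -0.2402, 0.2423]
eef_rot: [0.686, 0.727, 0.005, 0.001]
wrist_force: [-0.1, 1.3, -0.3]
width: 0.0255
finger_force: 30.0
time: 19.35
ee_pos: [0.6239, -0.2434, 0.2504]
eef_rot: [0.687, 0.727, 0.008, 0.006]
wrist_force: [-0.2, 0.2, -1.6]
width: 0.0253
finger_force: 30.0
0.025345119109880795 [ 0.62357543 -0.24347482  0.269082  ] [[-0.057, 0.998, 0.019], [0.998, 0.057, 0.003], [0.002, 0.019, -1.0]]
[303.15105054 122.69346759]
(np.int32(26), array([181. ,   0.2]), array([ 1.812, -2.18 ,  0.124]), array([ 1.741, -2.202]), array([ 1.895, -2.158]))
(np.int32(444), array([253.7,   1.8]), array([ 1.272, -2.183,  0.135]), array([ 0.932, -2.223]), array([ 1.73 , -2.144]))
(np.int32(196), array([495.5,   2.4]), array([-0.307, -2.184,  0.209]), array([-0.4  , -2.215]), array([-0.132, -2.135]))
(np.int32(213), array([524.3,   8.5]), array([-0.477, -2.185,  0.178]), array([-0.526, -2.235]), array([-0.439, -2.151]))
(np.int32(1855), array([583.6,  10.1]), array([-0.838, -2.183,  0.186]), array([-1.098, -2.232]), array([-0.562, -2.138]))
(np.int32(6), array([312. , 160.8]), array([ 0.559, -0.024,  0.26 ]), array([ 0.557, -0.03 ]), array([ 0.563, -0.018]))
(np.int32(10), array([307. , 186.8]), array([0.553, 0.11 , 0.259]), array([0.55 , 0.107]), array([0.556, 0.113]))
(np.int32(11), array([301.2, 217.2]), array([0.547, 0.246, 0.258]), array([0.542, 0.241]), array([0.55 , 0.249]))
(np.int32(335), array([258.4, 288.7]), array([0.607, 0.464, 0.216]), array([0.587, 0.433]), array([0.632, 0.482]))
233 72
[-0.03 -0.11  2.5 ]
```

View pics/s2c.png

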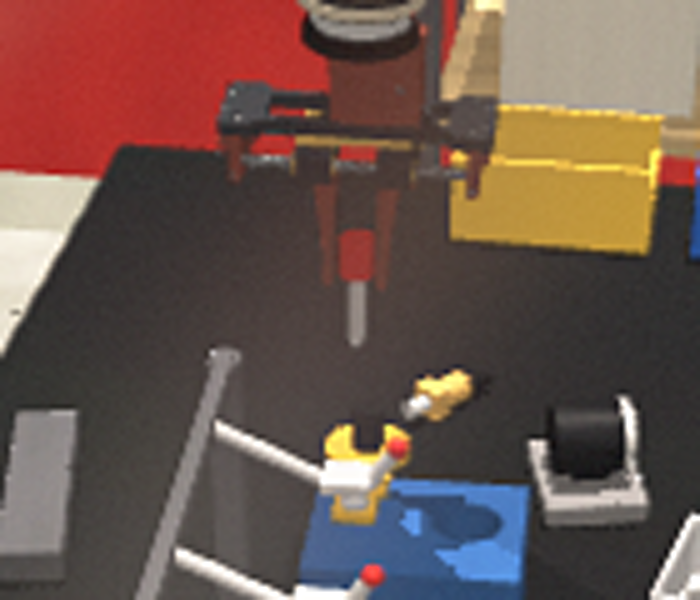

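Pin held upright at crop (356,290), with the cover and knob below at (360,440). Lowering the tip to just above the cover hole.

```bash
python3 -m creep '-0.02 -0.04 0.8 0;-0.03 -0.05 1.6 0;-0.03 -0.05 2.3 0;-0.03 -0.05 2.45 0;-0.03 -0.05 2.45 0;-0.03 -0.05 2.45 0;-0.03 -0.05 2.45 0'; python3 - <<'E'
from h import *
o=manip.get_obs();print(o['ee_pos'],rel([.622,-.2445,.15]),rel([.622,-.2445,.1]))
d=shot('side');T=proj(d,o['ee_pos']+[0,0,-.05]);u,v=map(int,T);print(T)
H=[proj(d,[.622,-.2445,.094])];print(H,u-30,v-30)
I=d['image'][v-35:v+25,u-40:u+40];cv2.imwrite('pics/s3c.png',cv2.resize(I,None,fx=9,fy=9,interpolation=cv2.INTER_CUBIC))
E
```

```text
time: 20.1
ee_pos: [0.624, -0.2447, 0.1523]
eef_rot: [0.687, 0.727, 0.007, 0.006]
wrist_force: [0.6, -0.1, 0.2]
width: 0.0254
finger_force: 30.0
[ 0.62397655 -0.24470933  0.15229698] [ 0.01 -0.05  0.06] [ 0.01 -0.07  1.31]
[303.29144765 164.64890802]
[array([303.83627711, 166.69630542])] 273 134
```

View pics/s3c.png

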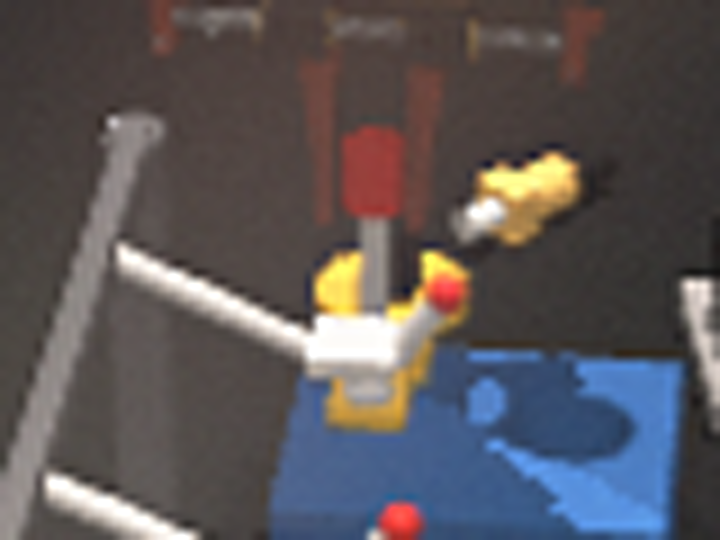

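The hook hides the hole, but the shank at crop x 375 lines up with the arm. Descending gently and watching the force.

```bash
python3 -m creep '0 -0.05 0 0;0 -0.05 0 0;0 -0.05 0.2 0;0 -0.05 0.3 0;0 -0.05 0.4 0;0 -0.05 0.4 0'; python3 -m creep '0 0 0.1 0;0 0 0.2 0;0 0 0.3 0'
```

```text
time: 20.75
ee_pos: [0.621, -0.2439, 0.1333]
eef_rot: [0.687, 0.727, 0.006, 0.004]
wrist_force: [-1.0, 0.4, -0.5]
width: 0.0259
finger_force: 30.0
time: 21.05
ee_pos: [0.6216, -0.2441, 0.122]
eef_rot: [0.687, 0.727, 0.007, 0.005]
wrist_force: [0.2, 0.1, -0.2]
width: 0.0255
finger_force: 30.0
```

```bash
python3 -m creep '0 0 0.15 0;0 0 0.3 0;0 0 0.45 0;0 0 0.55 0;0 0 0.55 0'; python3 -m creep '0 0 0 0;0 0 0 0;0 0 0 0;0 0 0 0;0 0 0 0;0 0 0 0;0 0 0 0;0 0 -1 0;0 0 -2 0;0 0 -3 0' 0; python3 - <<'E'
from h import *
d=shot('side')
for x in blobs(d,'red',.09,.14,5): 
    if x[2][1]>-.5: print(x[:5])
d=shot('wrist')
for x in blobs(d,'red',.08,.2,20): print(x[:5])
E
```

```text
time: 21.55
ee_pos: [0.6216, -0.2439, 0.0995]
eef_rot: [0.687, 0.727, 0.006, 0.004]
wrist_force: [0.1, -0.5, -0.4]
width: 0.0253
finger_force: 30.0
time: 22.55
ee_pos: [0.6197, -0.2445, 0.2216]
eef_rot: [0.687, 0.727, 0.006, 0.004]
wrist_force: [0.2, -0.6, 0.6]
width: 0.0878
finger_force: 0.0
(np.int32(5), array([305., 159.]), array([ 0.619, -0.252,  0.122]), array([ 0.613, -0.26 ]), array([ 0.625, -0.245]))
(np.int32(6), array([304.5, 163. ]), array([ 0.617, -0.234,  0.116]), array([ 0.61 , -0.238]), array([ 0.627, -0.23 ]))
(np.int32(356), array([314.1, 188.8]), array([ 0.621, -0.239,  0.121]), array([ 0.611, -0.246]), array([ 0.633, -0.233]))
```

The pin head top reads 0.121–0.122 m, so the pin is fully home and the cover is locked open. Next I move to look at the baskets.

```bash
cat >> h.py <<'E'
def bails(d,z0=.12,z1=.16,ztop=None):
    P=cloud(d);m=cv2.inRange(hsv(d),np.array((6,140,60)),np.array((20,255,255)));m[(P[...,2]<z0)|(P[...,2]>z1)|(d['depth']==0)]=0
    n,l,s,ce=cv2.connectedComponentsWithStats(m);out=[]
    for i in range(1,n):
        if s[i,4]<60: continue
        Q=P[l==i];zt=np.percentile(Q[:,2],90)
        Q=Q[Q[:,2]>zt-.004]
        (c,wh,_)=r=cv2.minAreaRect((Q[:,:2]*1000).astype(np.float32));b=cv2.boxPoints(r)
        e=max((b[1]-b[0],b[2]-b[1]),key=np.linalg.norm);a=np.degrees(np.arctan2(e[1],e[0]))%180
        out.append((np.round(c,1)/1000,np.round(wh,0),round(zt,4),round(a,1),ce[i].round(0),s[i,0:4]))
    return out
E
python3 -m creep '0 0 -1 0;0 -1 -2 0;0 -2 -2.6 0;0.5 -3 -2.7 0;1.2 -4 -2.7 0;2 -5 -2.7 0;2.7 -5 -2.7 0;2.8 -5 -2.7 0;2.8 -5 -2.7 0;2.8 -5 -2.7 0'; python3 - <<'E'
from h import *
o=manip.get_obs();print(o['ee_pos'])
d=shot('wrist','w5.png');[print(x) for x in bails(d)]
d=shot('top');print('top');[print(x) for x in bails(d)]
E
```

```text
time: 23.65
ee_pos: [0.4127, -0.1453, 0.3254]
eef_rot: [0.687, 0.727, 0.006, 0.005]
wrist_force: [0.0, -0.7, 0.4]
width: 0.0877
finger_force: 0.0
[ 0.41267306 -0.14534155  0.32535056]
(array([0.4314, 0.0152]), array([58., 12.]), np.float64(0.1417), np.float32(81.5), array([341.,  29.]), array([330,   0,  22,  61], dtype=int32))
(array([ 0.3577, -0.2305]), array([111.,  12.]), np.float64(0.1416), np.float32(78.3), array([266., 246.]), array([253, 205,  29,  81], dtype=int32))
top
(array([0.8148, 0.2814]), array([99., 13.]), np.float64(0.1458), np.float32(50.9), array([248., 117.]), array([238, 107,  23,  21], dtype=int32))
(array([0.4333, 0.0435]), array([107.,  11.]), np.float64(0.1435), np.float32(83.2), array([316., 220.]), array([301, 218,  31,   6], dtype=int32))
(array([0.3932, 0.2216]), array([  9., 103.]), np.float64(0.1446), np.float32(99.9), array([264., 233.]), array([250, 230,  31,   7], dtype=int32))
(array([0.3556, 0.5748]), array([ 13., 103.]), np.float64(0.145), np.float32(129.0), array([164., 245.]), array([152, 234,  25,  22], dtype=int32))
(array([0.2433, 0.3154]), array([ 11., 102.]), np.float64(0.1456), np.float32(96.7), array([239., 276.]), array([224, 273,  31,   8], dtype=int32))
```

Basket 1 has been knocked to about (0.433, 0.044). I re-measure it from near.

```bash
python3 - <<'E'
from h import *
print(rel([.425,-.07,.30]))
E
python3 -m creep '0.8 0.1 0.2 0.7;1.6 0.3 0.5 1.4;1.9 0.3 0.6 1.9;1.9 0.3 0.6 1.9;1.9 0.3 0.6 1.9'; python3 - <<'E'
from h import *
o=manip.get_obs();M=R.from_quat(o['eef_rot']).as_matrix();print(o['ee_pos'],np.degrees(np.arctan2(M[1,1],M[0,1])))
d=shot('wrist');[print(x) for x in bails(d)]
E
```

```text
[1.87 0.41 0.64]
time: 24.25
ee_pos: [0.4205, -0.0692, 0.3017]
eef_rot: [0.755, 0.655, 0.006, 0.004]
wrist_force: [-0.2, -0.4, -0.1]
width: 0.088
finger_force: 0.0
[ 0.42054854 -0.06917994  0.30169219] -8.133399461724421
(array([0.4348, 0.0408]), array([113.,  12.]), np.float64(0.1416), np.float32(81.9), array([313.,  71.]), array([307,  14,  13, 122], dtype=int32))
(array([ 0.3524, -0.2564]), array([59., 11.]), np.float64(0.1416), np.float32(79.8), array([283., 338.]), array([278, 319,  10,  39], dtype=int32))
```

```bash
python3 - <<'E'
from h import *
print(rel([.4313,.0153,.20]),rel([.4313,.0153,.121]))
E
```

```text
[ 2.12 -0.07  2.56] [ 2.11 -0.1   4.53]
```

```bash
python3 -m creep '0.8 0 0.5 0;1.6 0 1.2 0;2.1 -0.05 2 0;2.12 -0.08 3 0;2.12 -0.1 4 0;2.12 -0.1 4.5 0;2.12 -0.1 4.5 0' 0; python3 -m creep '0 0 0 0;0 0 0 0;0 0 0 0;0 0 0 0;0 0 0 0;0 0 0 0;0 0 0 0;0 0 0 0;0 0 0 0;0 0 0 0' 1; python3 -m creep '0 0 0 0;0 0 0 0'
```

```text
time: 25.0
ee_pos: [0.43, 0.0157, 0.1204]
eef_rot: [0.756, 0.655, 0.005, 0.004]
wrist_force: [-0.5, 0.3, -0.3]
width: 0.0875
finger_force: 0.0
time: 26.0
ee_pos: [0.4312, 0.0173, 0.1222]
eef_rot: [0.755, 0.655, 0.007, 0.004]
wrist_force: [-0.4, -0.4, 0.3]
width: 0.0116
finger_force: 30.1
time: 26.2
ee_pos: [0.4311, 0.0173, 0.1222]
eef_rot: [0.755, 0.655, 0.007, 0.004]
wrist_force: [0.4, -0.1, 0.4]
width: 0.0115
finger_force: 30.0
```

```bash
python3 -m creep '0 0 -0.2 0;0 0 -0.6 0;0 0 -1 0;0 0 -1.5 -0.3;0 0 -2 -0.6;0 0 -2.5 -0.9;0 0 -3 -1.2;0 0 -3.4 -1.5;0 0 -3.7 -1.8;0 0 -3.75 -1.8'; python3 -m creep '0 0 0 0;0 0 0 0;0 0 0 0;0 0 0 0'; python3 - <<'E'
from h import *
o=manip.get_obs();M=R.from_quat(o['eef_rot']).as_matrix();print(o['ee_pos'],np.degrees(np.arctan2(M[1,1],M[0,1])))
d=shot('wrist','w6.png');[print(x) for x in bails(d,.22,.32)]
d=shot('side','s4.png')
for x in blobs(d,'red',.245,.27,4): print(x[:5])
[print(x) for x in bails(d,.22,.32)]
E
```

```text
time: 27.2
ee_pos: [0.4292, 0.0166, 0.2735]
eef_rot: [0.69, 0.723, 0.008, 0.005]
wrist_force: [0.1, -0.3, -3.3]
width: 0.0117
finger_force: 30.0
time: 27.6
ee_pos: [0.4285, 0.0167, 0.2717]
eef_rot: [0.691, 0.723, 0.006, 0.004]
wrist_force: [0.1, -0.2, -2.0]
width: 0.0121
finger_force: 30.0
[0.42853769 0.0167234  0.27173821] 2.643356642547898
(array([0.4271, 0.0494]), array([12., 97.]), np.float64(0.2908), np.float32(92.2), array([317., 188.]), array([305,  92,  26, 194], dtype=int32))
(np.int32(70), array([6.125e+02, 5.000e-01]), array([-0.99 , -2.179,  0.25 ]), array([-1.079, -2.201]), array([-0.852, -2.158]))
(np.int32(8), array([307.1, 186.9]), array([0.553, 0.111, 0.259]), array([0.55 , 0.107]), array([0.556, 0.115]))
(np.int32(10), array([301. , 217.2]), array([0.547, 0.245, 0.258]), array([0.544, 0.242]), array([0.55 , 0.247]))
(array([0.4252, 0.0391]), array([ 13., 113.]), np.float64(0.2936), np.float32(91.5), array([356., 167.]), array([353, 157,   7,  22], dtype=int32))
```

View pics/w6.png

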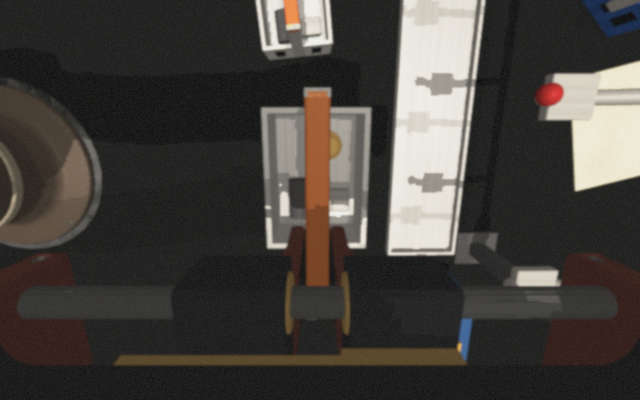

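The carried basket is level, with its bar from (317,90) to (317,285). The hook 1 tip is at (550,95).

```bash
python3 - <<'E'
from h import *
d=shot('wrist')
m=cv2.inRange(hsv(d),(0,170,60),(6,255,255))
n,l,s,ce=cv2.connectedComponentsWithStats(m)
for i in range(1,n):
    if s[i,4]>40: print(ce[i],s[i],ray(d,*ce[i],.257))
print(cloud(d)[75:115:8,510:550:6].round(3).tolist()[2])
o=manip.get_obs();p=o['ee_pos']
c=np.array([.4278,.0405]);
for t in([.47,.1055],[.545,.109],[.5885,.1105]):
    w=[*(np.array(t)-c+p[:2]),p[2]];print(w,rel(w))
E
```

```text
[548.35784314  93.98039216] [535  84  27  22 408] [0.55467345 0.10583262 0.257     ]
[[0.692, 0.137, -0.001], [0.7, 0.137, -0.0], [0.709, 0.138, -0.001], [0.717, 0.138, -0.001], [0.726, 0.138, -0.001], [0.551, 0.107, 0.255], [0.553, 0.107, 0.257]]
[np.float64(0.47092521709889523), np.float64(0.0817808740323838), np.float64(0.2719881233993071)] [1.57 1.13 0.02]
[np.float64(0.5459252170988953), np.float64(0.0852808740323838), np.float64(0.2719881233993071)] [1.57 3.01 0.05]
[np.float64(0.5894252170988953), np.float64(0.0867808740323838), np.float64(0.2719881233993071)] [1.56 4.09 0.07]
```

```bash
python3 -m creep '0.4 0.2 0 0;0.8 0.5 0 0;1.2 0.8 0 0;1.5 1.1 0 0;1.53 1.6 0 0;1.53 2.2 0 0;1.53 2.8 0 0;1.53 3.4 0 0;1.53 3.8 0 0;1.53 4.05 0 0'; python3 -m creep '0 0 0 0;0 0 0 0;0 0 0 0;0 0 0 0'; python3 - <<'E'
from h import *
o=manip.get_obs();print(o['ee_pos'],o['width'])
d=shot('wrist','w7.png');[print(x) for x in bails(d,.22,.32)]
d=shot('side','s5.png')
u,v=map(int,proj(d,o['ee_pos']));cv2.imwrite('pics/s5c.png',cv2.resize(d['image'][v-60:v+60,u-80:u+80],None,fx=5,fy=5,interpolation=cv2.INTER_CUBIC))
E
```

```text
time: 28.75
ee_pos: [0.589, 0.0868, 0.274]
eef_rot: [0.69, 0.724, 0.006, 0.005]
wrist_force: [-0.1, 0.4, -3.1]
width: 0.0115
finger_force: 30.0
time: 29.15
ee_pos: [0.5872, 0.0857, 0.2753]
eef_rot: [0.69, 0.723, 0.007, 0.004]
wrist_force: [-0.4, -1.0, -3.2]
width: 0.0117
finger_force: 30.0
[0.58721788 0.08566168 0.27525229] 0.011738356019549851
(array([0.5857, 0.1183]), array([12., 97.]), np.float64(0.2942), np.float32(92.4), array([317., 189.]), array([305,  92,  26, 194], dtype=int32))
```

View pics/s5c.png

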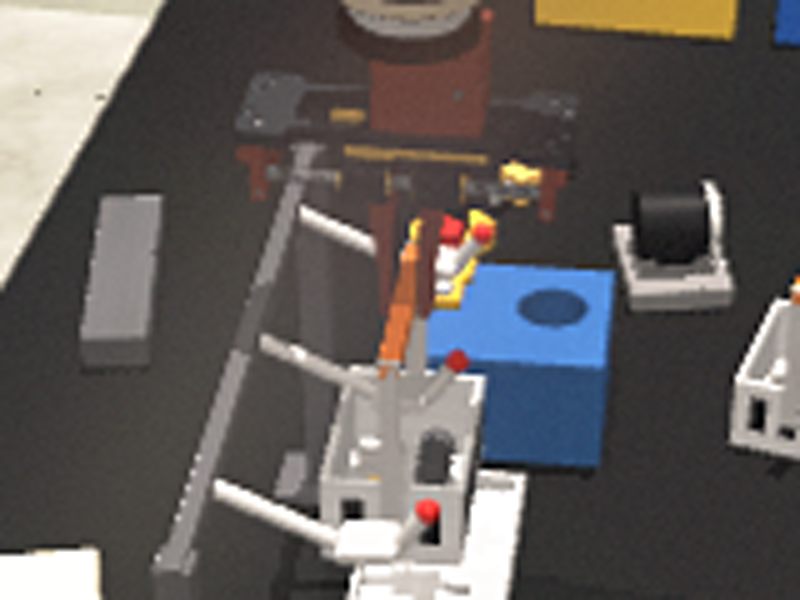

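The bar sits above and behind the hook 1 tip at (458,360), with the tub below the wire. Lowering it and releasing.

```bash
python3 -m creep '0 0 0.2 0;0 0 0.4 0;0 0 0.6 0;0 0 0.8 0;0 0 1 0;0 0 1.1 0;0 0 1.15 0;0 0 1.15 0;0 0 1.15 0';python3 - <<'E'
from h import *
o=manip.get_obs();print(o['ee_pos'],o['wrist_force'])
d=shot('wrist');[print(x) for x in bails(d,.2,.32)]
E
```

```text
time: 30.15
ee_pos: [0.5886, 0.0856, 0.2342]
eef_rot: [0.691, 0.723, 0.009, 0.004]
wrist_force: [-19.1, -1.8, 42.1]
width: 0.0123
finger_force: 52.0
[0.58859782 0.08561685 0.23422232] [-19.06968655  -1.82479131  42.1007157 ]
(array([0.587, 0.118]), array([12., 97.]), np.float64(0.2534), np.float32(92.6), array([317., 190.]), array([305,  93,  26, 193], dtype=int32))
```

A fingertip edge is resting on the saddle. I raise, shift 3 mm aside and lower again.

```bash
python3 -m creep '0 0 -0.25 0;0 0 -0.25 0;-0.09 0 -0.25 0;-0.09 0 -0.25 0;-0.09 0 -0.15 0;-0.09 0 -0.05 0;-0.09 0 -0.05 0';python3 -m creep '0 0 0.05 0;0 0 0.08 0;0 0 0.08 0'; python3 - <<'E'
from h import *
o=manip.get_obs();print(o['ee_pos'],o['wrist_force'])
d=shot('wrist');[print(x) for x in bails(d,.2,.32)]
E
```

```text
time: 30.9
ee_pos: [0.5881, 0.0821, 0.2298]
eef_rot: [0.69, 0.723, 0.006, 0.004]
wrist_force: [0.7, -0.6, -3.7]
width: 0.0119
finger_force: 30.0
time: 31.2
ee_pos: [0.5888, 0.082, 0.2283]
eef_rot: [0.69, 0.723, 0.007, 0.004]
wrist_force: [-1.9, -0.6, 1.9]
width: 0.0119
finger_force: 30.0
[0.58878268 0.08204732 0.22832729] [-1.94470409 -0.57060249  1.9181512 ]
(array([0.5872, 0.1131]), array([12., 95.]), np.float64(0.2475), np.float32(92.4), array([317., 191.]), array([305,  98,  25, 188], dtype=int32))
```

```bash
python3 -m creep '0 0 0 0;0 0 0 0;0 0 0 0;0 0 0 0;0 0 0 0;0 0 0 0;0 0 -0.5 0;0 0 -1.2 0;0 0 -2 0;0 0 -3 0' 0.4; python3 - <<'E'
from h import *
o=manip.get_obs();print(o['ee_pos'],o['wrist_force'],o['width'])
d=shot('wrist','w8.png');[print(x) for x in bails(d,.2,.32)];print('table');[print(x) for x in bails(d)]
d=shot('side');[print(x) for x in bails(d,.2,.32)]
for n in('top','side'):
  print(n);d=shot(n);[print(x[:4]) for x in bails(d)]
E
```

```text
time: 32.25
ee_pos: [0.5861, 0.0816, 0.3481]
eef_rot: [0.69, 0.723, 0.006, 0.004]
wrist_force: [-0.1, 0.9, 1.3]
width: 0.0528
finger_force: 0.0
[0.5861075  0.08160474 0.34805776] [-0.06264095  0.88831752  1.31086235] 0.05281190046777237
(array([0.5877, 0.1058]), array([ 11., 111.]), np.float64(0.2475), np.float32(92.4), array([318., 168.]), array([312, 107,  14, 126], dtype=int32))
table
(array([0.3956, 0.2163]), array([ 13., 102.]), np.float64(0.1416), np.float32(98.3), array([149.,  48.]), array([132,   0,  35, 100], dtype=int32))
(array([0.8015, 0.2642]), array([78., 12.]), np.float64(0.1415), np.float32(47.6), array([515.,  24.]), array([486,   0,  63,  54], dtype=int32))
(array([0.5846, 0.1071]), array([ 11., 107.]), np.float64(0.2492), np.float32(92.5), array([296., 189.]), array([292, 178,   9,  23], dtype=int32))
top
(array([0.8113, 0.2796]), array([106.,  12.]), np.float64(0.1451), np.float32(47.7))
(array([0.3926, 0.2193]), array([ 9., 99.]), np.float64(0.1449), np.float32(97.9))
(array([0.3555, 0.5766]), array([12., 97.]), np.float64(0.1459), np.float32(130.2))
(array([0.2434, 0.3128]), array([ 12., 103.]), np.float64(0.1456), np.float32(98.0))
side
(array([ 0.3546, -0.229 ]), array([100.,  12.]), np.float64(0.1441), np.float32(78.8))
(array([0.3923, 0.2229]), array([ 12., 109.]), np.float64(0.1436), np.float32(98.2))
(array([0.8113, 0.2791]), array([109.,  18.]), np.float64(0.1431), np.float32(47.9))
(array([0.2429, 0.3149]), array([ 12., 110.]), np.float64(0.1435), np.float32(98.1))
(array([0.3574, 0.5766]), array([ 13., 110.]), np.float64(0.1431), np.float32(130.3))
```

View pics/w8.png

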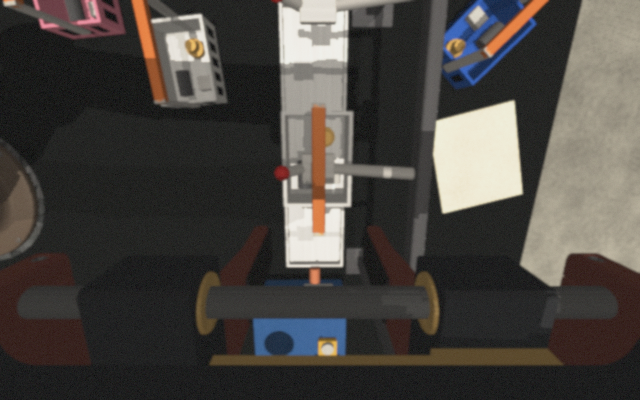

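Basket 1 hangs with its bar centre at (319,169) on the wire at v≈172. Next is basket 0.

```bash
python3 - <<'E'
from h import *
print(rel([.40,.09,.30]))
E
python3 -m creep '0 -1 0 -0.3;0 -2 0 -0.6;0 -3 0 -0.9;0 -4 0 -0.9;0.2 -4.7 0.6 -0.9;0.2 -4.7 1.2 -0.9;0.2 -4.7 1.2 -0.9;0.2 -4.7 1.2 -0.9' 0; python3 - <<'E'
from h import *
o=manip.get_obs();M=R.from_quat(o['eef_rot']).as_matrix();print(o['ee_pos'],np.degrees(np.arctan2(M[1,1],M[0,1])))
d=shot('wrist');[print(x) for x in bails(d)]
b=[x for x in bails(d) if abs(x[0][1]-.22)<.1][0];a=np.radians(b[3]);c=b[0]-.028*np.array([np.cos(a),np.sin(a)])
print(c,rel([*c,.2]),rel([*c,.121]))
E
```

```text
[ 0.42 -4.68  1.13]
time: 33.25
ee_pos: [0.3993, 0.0809, 0.2967]
eef_rot: [0.656, 0.755, 0.006, 0.005]
wrist_force: [0.0, 0.1, 1.2]
width: 0.0879
finger_force: 0.0
[0.39930615 0.08091363 0.29666779] 8.057417398296002
(array([0.396, 0.212]), array([12., 94.]), np.float64(0.1417), np.float32(99.1), array([330.,  50.]), array([324,   0,  13, 106], dtype=int32))
[0.40042843 0.18435241] [2.56 0.34 2.44] [2.55 0.3  4.41]
```

```bash
python3 -m creep '0.9 0.1 0.5 0;1.8 0.2 1.2 0;2.6 0.28 2 0;2.77 0.28 3 0;2.77 0.28 4 0;2.77 0.27 4.4 0;2.77 0.27 4.4 0;2.77 0.27 4.4 0' 0; python3 -m creep '0 0 0 0;0 0 0 0;0 0 0 0;0 0 0 0;0 0 0 0;0 0 0 0;0 0 0 0;0 0 0 0;0 0 0 0;0 0 0 0' 1; python3 -m creep '0 0 -0.2 0;0 0 -0.6 0;0 0 -1 0;0 0 -1.5 0.3;0 0 -2 0.6;0 0 -2.5 0.9;0 0 -3 0.9;0 0 -3.4 0.9;0 0 -3.8 0.9;0 0 -3.8 0.9';python3 -m creep '0 0 0 0;0 0 0 0;0 0 0 0;0 0 0 0';  python3 - <<'E'
from h import *
o=manip.get_obs();M=R.from_quat(o['eef_rot']).as_matrix();print(o['ee_pos'],np.degrees(np.arctan2(M[1,1],M[0,1])))
d=shot('wrist');[print(x) for x in bails(d,.22,.32)]
m=cv2.inRange(hsv(d),(0,170,60),(6,255,255));n,l,s,ce=cv2.connectedComponentsWithStats(m)
for i in range(1,n):
    if s[i,4]>40: print(ce[i],s[i],ray(d,*ce[i],.257))
d=shot('side');[print(x) for x in bails(d,.22,.32)]
E
```

```text
time: 34.1
ee_pos: [0.3984, 0.1931, 0.1217]
eef_rot: [0.656, 0.755, 0.006, 0.005]
wrist_force: [0.5, -0.4, 0.4]
width: 0.088
finger_force: 0.0
time: 35.1
ee_pos: [0.3975, 0.1929, 0.1211]
eef_rot: [0.656, 0.755, 0.007, 0.005]
wrist_force: [1.3, 0.2, -1.9]
width: 0.0117
finger_force: 30.1
time: 36.1
ee_pos: [0.3955, 0.1925, 0.2748]
eef_rot: [0.691, 0.723, 0.008, 0.005]
wrist_force: [-0.0, 1.1, -4.0]
width: 0.0117
finger_force: 30.0
time: 36.5
ee_pos: [0.3947, 0.1921, 0.2725]
eef_rot: [0.69, 0.723, 0.006, 0.005]
wrist_force: [-0.5, 0.5, -4.8]
width: 0.0117
finger_force: 30.0
[0.39467131 0.1921409  0.27251009] 2.658195256076197
(array([0.3929, 0.2259]), array([12., 98.]), np.float64(0.2929), np.float32(92.6), array([317., 185.]), array([304,  88,  27, 198], dtype=int32))
[576.35588235 167.27647059] [564 159  25  18 340] [0.54795176 0.24101176 0.257     ]
[535.30620155 354.94573643] [526 346  19  19 258] [0.55410867 0.10710601 0.257     ]
(array([0.5847, 0.1061]), array([ 11., 107.]), np.float64(0.2498), np.float32(92.0), array([296., 189.]), array([292, 178,   9,  23], dtype=int32))
(array([0.3919, 0.2213]), array([ 13., 109.]), np.float64(0.2953), np.float32(90.6), array([364., 207.]), array([361, 194,   7,  27], dtype=int32))
```

```bash
python3 -m creep '0.34 0.3 0 0;0.34 0.8 0 0;0.34 1.4 0 0;0.34 2 0 0;0.34 2.6 0 0;0.34 3.2 0 0;0.34 3.8 0 0;0.34 4.3 0 0;0.34 4.6 0 0;0.34 4.75 0 0'; python3 -m creep '0 0 0 0;0 0 0 0;0 0 0 0;0 0 0 0;0 0 0 0'; python3 - <<'E'
from h import *
o=manip.get_obs();print(o['ee_pos'],o['wrist_force'])
d=shot('wrist');[print(x) for x in bails(d,.22,.32)]
m=cv2.inRange(hsv(d),(0,170,60),(6,255,255));n,l,s,ce=cv2.connectedComponentsWithStats(m)
for i in range(1,n):
    if s[i,4]>40: print(ce[i],s[i],ray(d,*ce[i],.257))
E
```

```text
time: 37.6
ee_pos: [0.5847, 0.2147, 0.2755]
eef_rot: [0.691, 0.723, 0.006, 0.005]
wrist_force: [-1.2, -0.1, -3.6]
width: 0.0117
finger_force: 30.0
time: 38.1
ee_pos: [0.5837, 0.215, 0.2764]
eef_rot: [0.69, 0.723, 0.007, 0.004]
wrist_force: [0.2, 0.6, -3.7]
width: 0.0119
finger_force: 30.0
[0.58372153 0.21496552 0.27642167] [ 0.24618205  0.58354779 -3.68221283]
(array([0.582 , 0.2489]), array([12., 99.]), np.float64(0.2967), np.float32(92.6), array([317., 185.]), array([304,  87,  27, 199], dtype=int32))
(array([0.5864, 0.1284]), array([11., 32.]), np.float64(0.2475), np.float32(92.1), array([314., 336.]), array([307, 319,  16,  36], dtype=int32))
[262.91538462 189.43076923] [254 181  19  19 260] [0.54972849 0.24139319 0.257     ]
```

```bash
python3 -m creep '0 0 0.2 0;0 0 0.4 0;0 0 0.6 0;0 0 0.8 0;0 0 1 0;0 0 1.1 0;0 0 1.1 0;0 0 1.1 0';python3 -m creep '0 0 0.06 0;0 0 0.11 0;0 0 0.11 0'; python3 - <<'E'
from h import *
o=manip.get_obs();print(o['ee_pos'],o['wrist_force'])
d=shot('wrist');[print(x) for x in bails(d,.2,.32)]
E
```

```text
time: 38.95
ee_pos: [0.5849, 0.2149, 0.2323]
eef_rot: [0.69, 0.723, 0.007, 0.005]
wrist_force: [-0.4, -0.5, -3.6]
width: 0.0117
finger_force: 30.0
time: 39.25
ee_pos: [0.5847, 0.215, 0.2276]
eef_rot: [0.69, 0.723, 0.007, 0.004]
wrist_force: [-0.4, 0.2, -3.9]
width: 0.0119
finger_force: 30.0
[0.5846957  0.21496961 0.22757703] [-0.3846646   0.23492785 -3.91515831]
(array([0.583 , 0.2489]), array([12., 99.]), np.float64(0.2478), np.float32(92.6), array([317., 185.]), array([304,  87,  27, 199], dtype=int32))
(array([0.5851, 0.158 ]), array([11.,  5.]), np.float64(0.2473), np.float32(4.5), array([314., 352.]), array([304, 349,  20,   6], dtype=int32))
```

Within 1 mm of seating. Releasing.

```bash
python3 -m creep '0 0 0.03 0;0 0 0.03 0;0 0 0.03 0;0 0 0.03 0;0 0 0.03 0;0 0 0.03 0;0 0 -0.5 0;0 0 -1.2 0;0 0 -2 0;0 0 -3 0' 0.4; python3 - <<'E'
from h import *
o=manip.get_obs();print(o['ee_pos'],o['width'])
d=shot('wrist');[print(x) for x in bails(d,.2,.32)]
d=shot('side');[print(x) for x in bails(d,.2,.32)]
print('bench');[print(x[:4]) for x in bails(d)]
print(rel([.45,.10,.34]),rel([.36,-.34,.31]))
E
```

```text
time: 40.3
ee_pos: [0.5823, 0.2144, 0.348]
eef_rot: [0.69, 0.723, 0.006, 0.004]
wrist_force: [0.6, 0.2, 0.3]
width: 0.0529
finger_force: 0.0
[0.58227604 0.21438635 0.34801783] 0.052899722798854444
(array([0.5836, 0.2438]), array([ 11., 110.]), np.float64(0.2476), np.float32(92.4), array([318., 163.]), array([312, 101,  14, 126], dtype=int32))
(array([0.5856, 0.1439]), array([11., 32.]), np.float64(0.2476), np.float32(92.6), array([315., 271.]), array([310, 256,  12,  30], dtype=int32))
(array([0.59  , 0.0691]), array([11., 44.]), np.float64(0.2474), np.float32(92.3), array([316., 336.]), array([311, 319,  12,  36], dtype=int32))
(array([0.585 , 0.1062]), array([ 12., 107.]), np.float64(0.2489), np.float32(91.7), array([296., 190.]), array([292, 178,   9,  23], dtype=int32))
(array([0.5807, 0.2451]), array([ 11., 108.]), np.float64(0.2496), np.float32(92.5), array([288., 219.]), array([283, 206,  11,  27], dtype=int32))
bench
(array([ 0.3545, -0.2313]), array([106.,  11.]), np.float64(0.1441), np.float32(79.5))
(array([0.8096, 0.2797]), array([108.,  15.]), np.float64(0.1431), np.float32(47.9))
(array([0.2431, 0.3142]), array([ 12., 111.]), np.float64(0.1435), np.float32(97.9))
(array([0.3573, 0.5772]), array([ 14., 112.]), np.float64(0.143), np.float32(131.1))
[-2.71 -3.51  0.24] [-13.6   -6.28   0.85]
```

```bash
python3 -m creep '0 -1 0 0;-0.2 -2 0 0;-0.8 -3 0 0;-1.8 -3.5 0 0;-3 -3.8 0 0;-4.2 -4 0 0.4;-5.4 -4.2 0 0.8;-6.6 -4.4 0 1.2;-7.8 -4.6 0 1.6;-9 -4.8 0 2' 0; python3 -m creep '-1.2 -0.3 0.2 0.3;-2.4 -0.3 0.4 0.3;-3.6 -0.3 0.6 0.3;-4.2 -0.3 0.6 0.3;-4.2 -0.3 0.6 0.3;-4.2 -0.3 0.6 0.3'; python3 - <<'E'
from h import *
o=manip.get_obs();M=R.from_quat(o['eef_rot']).as_matrix();print(o['ee_pos'],M.round(3).tolist(),np.degrees(np.arctan2(M[1,1],M[0,1])))
d=shot('wrist');[print(x) for x in bails(d)]
b=[x for x in bails(d) if abs(x[0][1]+.23)<.1][0];a=np.radians(b[3]);c=b[0]-.028*np.array([np.cos(a),np.sin(a)])
print(c,rel([*c,.2]),rel([*c,.121]))
E
```

```text
time: 41.4
ee_pos: [0.4071, -0.1559, 0.3436]
eef_rot: [0.763, 0.647, 0.008, 0.004]
wrist_force: [1.1, 1.1, -0.1]
width: 0.0877
finger_force: 0.0
time: 42.0
ee_pos: [0.3683, -0.3185, 0.318]
eef_rot: [0.774, 0.634, 0.006, 0.003]
wrist_force: [0.5, 0.8, 0.2]
width: 0.088
finger_force: 0.0
[ 0.36829073 -0.3184544   0.31795297] [[0.197, 0.98, 0.013], [0.98, -0.197, 0.002], [0.005, 0.012, -1.0]] -11.36886334368046Traceback (most recent call last):
  File "<stdin>", line 4, in <module>
IndexError: list index out of range
```

```bash
python3 - <<'E'
from h import *
d=shot('wrist','w9.png')
for n in('side','top'):
  print(n);[print(x) for x in bails(shot(n),.02,.3)]
E
```

```text
side
(array([ 0.5711, -0.9121]), array([160.,  78.]), np.float64(0.075), np.float32(28.0), array([341.,  99.]), array([325,  93,  40,  13], dtype=int32))
(array([ 0.5541, -0.7971]), array([ 24., 151.]), np.float64(0.0751), np.float32(177.4), array([337., 110.]), array([323, 103,  34,  15], dtype=int32))
(array([ 0.355 , -0.2306]), array([111.,  12.]), np.float64(0.1445), np.float32(78.9), array([380., 164.]), array([375, 156,  11,  17], dtype=int32))
(array([0.5854, 0.1068]), array([ 11., 105.]), np.float64(0.2496), np.float32(92.6), array([296., 189.]), array([292, 178,   9,  23], dtype=int32))
(array([0.5815, 0.2434]), array([ 12., 106.]), np.float64(0.249), np.float32(92.7), array([288., 219.]), array([284, 206,  10,  27], dtype=int32))
(array([0.809 , 0.2805]), array([107.,  17.]), np.float64(0.1433), np.float32(46.0), array([203., 250.]), array([184, 240,  39,  22], dtype=int32))
(array([0.243 , 0.3132]), array([ 12., 108.]), np.float64(0.1435), np.float32(97.8), array([416., 283.]), array([410, 267,  13,  33], dtype=int32))
(array([0.3579, 0.5765]), array([ 14., 111.]), np.floa
[... 587 characters left out ...]
), np.float64(0.0594), np.float32(1.8), array([570., 196.]), array([566, 182,   9,  28], dtype=int32))
(array([0.3567, 0.5746]), array([ 13., 103.]), np.float64(0.1451), np.float32(129.6), array([164., 244.]), array([152, 233,  25,  23], dtype=int32))
(array([ 0.3557, -0.2278]), array([104.,   9.]), np.float64(0.1448), np.float32(78.8), array([394., 240.]), array([379, 237,  31,   9], dtype=int32))
(array([ 0.2295, -0.6551]), array([ 20., 216.]), np.float64(0.0297), np.float32(178.8), array([505., 275.]), array([501, 245,  10,  60], dtype=int32))
(array([0.2442, 0.3125]), array([ 11., 102.]), np.float64(0.1453), np.float32(96.7), array([239., 276.]), array([224, 273,  31,   8], dtype=int32))
```

View pics/w9.png

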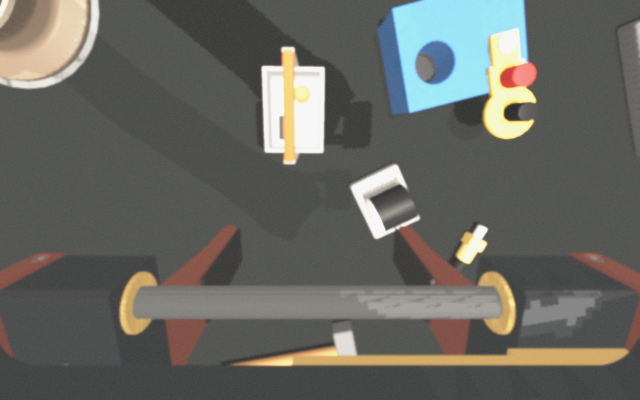

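The lighting in this view is brighter, but the bar is clear, running from (288,48) to (290,161). The pin head at (518,75) is still home.

```bash
python3 - <<'E'
from h import *
d=shot('wrist')
P=cloud(d);m=((P[...,2]>.137)&(P[...,2]<.147)).astype(np.uint8);m[:, :240]=0;m[:,340:]=0;m[210:]=0
Q=(P[m>0][:,:2]*1000).astype(np.float32);r=cv2.minAreaRect(Q);print(r,len(Q),np.median(P[m>0][:,2]))
c=np.array(r[0])/1000;b=cv2.boxPoints(r);e=max((b[1]-b[0],b[2]-b[1]),key=np.linalg.norm);e=e/np.linalg.norm(e);e*=np.sign(e[1]);print(c,np.degrees(np.arctan2(e[1],e[0])))
g=c-.028*e;print(g,rel([*g,.121]))
E
```

```text
((357.5959777832031, -230.69009399414062), (118.68709564208984, 12.158145904541016), 78.3408203125) 1270 0.14062269390946097
[ 0.35759598 -0.23069009] 78.34083
[ 0.35193747 -0.25811237] [ 1.3  -0.8   4.94]
```

```bash
python3 -m creep '0.5 -0.3 0.6 0;1 -0.6 1.4 0;1.3 -0.8 2.4 0;1.3 -0.8 3.4 0;1.3 -0.8 4.2 0;1.3 -0.8 4.9 0;1.3 -0.8 4.9 0;1.3 -0.8 4.9 0' 0; python3 -m creep '0 0 0 0;0 0 0 0;0 0 0 0;0 0 0 0;0 0 0 0;0 0 0 0;0 0 0 0;0 0 0 0;0 0 0 0;0 0 0 0' 1; python3 -m creep '0 0 -0.2 0;0 0 -0.6 0;0 0 -1 0;0 0 -1.5 -0.3;0 0 -2 -0.6;0 0 -2.5 -0.9;0 0 -3 -1.2;0 0 -3.4 -1.6;0 0 -3.8 -2;0 0 -3.8 -2.35';python3 -m creep '0 0 0 0;0 0 0 0;0 0 0 0;0 0 0 0';  python3 - <<'E'
from h import *
o=manip.get_obs();M=R.from_quat(o['eef_rot']).as_matrix();print(o['ee_pos'],M.round(3).tolist(),np.degrees(np.arctan2(M[1,1],M[0,1])),o['qpos'].round(2))
d=shot('wrist');P=cloud(d);m=((P[...,2]>.284)&(P[...,2]<.30)).astype(np.uint8);m[:,:280]=0;m[:,360:]=0;m[240:]=0
Q=P[m>0];print(Q.min(0),Q.max(0),np.median(Q,0))
d=shot('side');[print(x) for x in bails(d,.22,.32)]
print(rel([.40,-.06,o['ee_pos'][2]]))
E
```

```text
time: 43.05
ee_pos: [0.3512, -0.2597, 0.1232]
eef_rot: [0.772, 0.635, 0.007, 0.004]
wrist_force: [0.3, 0.9, 0.5]
width: 0.0879
finger_force: 0.0
time: 44.05
ee_pos: [0.351, -0.2599, 0.1224]
eef_rot: [0.772, 0.635, 0.007, 0.004]
wrist_force: [0.8, -0.0, 0.8]
width: 0.0118
finger_force: 30.1
time: 45.05
ee_pos: [0.349, -0.2612, 0.2759]
eef_rot: [0.688, 0.726, 0.008, 0.005]
wrist_force: [0.4, 0.8, -3.5]
width: 0.0117
finger_force: 30.0
time: 45.45
ee_pos: [0.3482, -0.2605, 0.2742]
eef_rot: [0.689, 0.725, 0.006, 0.004]
wrist_force: [0.2, -0.6, -2.9]
width: 0.0121
finger_force: 30.0
[ 0.34824591 -0.26046528  0.2741586 ] [[-0.051, 0.999, 0.015], [0.999, 0.051, 0.003], [0.002, 0.015, -1.0]] 2.9112284270880084 [-0.78 -0.11  1.28  2.01  0.11  1.15  0.51]
[ 0.33307978 -0.25158827  0.28400646] [ 0.36252819 -0.17097325  0.29477509] [ 0.34581048 -0.20886749  0.29197585]
(array([ 0.3417, -0.2316]), array([ 18., 106.]), np.float64(0.2945), np.float32(93.5), array([388., 124.]), array([386, 116,   6,  17], dtype=int32))
(array([0.5852, 0.1078]), array([ 12., 108.]), np.float64(0.2496), np.float32(92.9), array([296., 189.]), array([292, 178,   9,  23], dtype=int32))
(array([0.5813, 0.244 ]), array([ 12., 108.]), np.float64(0.249), np.float32(92.8), array([288., 219.]), array([284, 206,  10,  27], dtype=int32))
[4.94 1.54 0.04]
```

```bash
python3 -m creep '0.3 0.2 0 0;0.8 0.5 0 0;1.5 0.9 0 0;2.2 1.2 0 0;2.9 1.4 0 0;3.6 1.5 0 0;4.2 1.5 0 0;4.6 1.5 0 0;4.8 1.5 0 0;4.8 1.5 0 0'; python3 -m creep '0 0 0 0;0 0 0 0;0 0 0 0;0 0 0 0';  python3 - <<'E'
from h import *
o=manip.get_obs();print(o['ee_pos'])
d=shot('wrist');[print(x) for x in bails(d,.22,.32)]
m=cv2.inRange(hsv(d),(0,150,60),(6,255,255));n,l,s,ce=cv2.connectedComponentsWithStats(m)
for i in range(1,n):
    if s[i,4]>40: print(ce[i],s[i],ray(d,*ce[i],.257))
z=o['ee_pos'][2]
print(rel([.596,-.0565,z]))
E
```

```text
time: 46.55
ee_pos: [0.3985, -0.0651, 0.2757]
eef_rot: [0.688, 0.726, 0.006, 0.004]
wrist_force: [-0.1, -0.0, -2.0]
width: 0.0115
finger_force: 30.0
time: 46.95
ee_pos: [0.3986, -0.066, 0.2759]
eef_rot: [0.689, 0.725, 0.007, 0.005]
wrist_force: [-0.1, -0.2, -2.8]
width: 0.0115
finger_force: 30.0
[ 0.39855169 -0.0660061   0.27588655]
(array([0.5834, 0.0631]), array([ 4., 30.]), np.float64(0.2431), np.float32(97.1), array([634.,  36.]), array([624,   0,  16,  61], dtype=int32))
(array([ 0.3967, -0.0305]), array([ 12., 103.]), np.float64(0.2948), np.float32(92.6), array([317., 181.]), array([305,  78,  27, 208], dtype=int32))
[580.71714286 186.57142857] [568 178  26  18 350] [ 0.56079965 -0.02857438  0.257     ]
[483.70528455 331.28455285] [469 319  30  25 492] [ 0.5200573  -0.13486209  0.257     ]
[-0.02  4.94  0.08]
```

```bash
python3 -m creep '-0.08 0.3 0 0;-0.08 0.8 0 0;-0.08 1.4 0 0;-0.08 2 0 0;-0.08 2.6 0 0;-0.08 3.2 0 0;-0.08 3.8 0 0;-0.08 4.4 0 0;-0.08 4.8 0 0;-0.08 4.92 0 0'; python3 -m creep '0 0 0 0;0 0 0 0;0 0 0 0;0 0 0 0;0 0 0 0'; python3 - <<'E'
from h import *
o=manip.get_obs();print(o['ee_pos'],o['wrist_force'])
d=shot('wrist');[print(x) for x in bails(d,.22,.32)]
m=cv2.inRange(hsv(d),(0,150,60),(6,255,255));n,l,s,ce=cv2.connectedComponentsWithStats(m)
for i in range(1,n):
    if s[i,4]>40: print(ce[i],s[i],ray(d,*ce[i],.257))
E
```

```text
time: 48.0
ee_pos: [0.5965, -0.0581, 0.2782]
eef_rot: [0.688, 0.726, 0.006, 0.005]
wrist_force: [-0.0, 0.1, -3.7]
width: 0.0116
finger_force: 30.0
time: 48.5
ee_pos: [0.5949, -0.0585, 0.2793]
eef_rot: [0.689, 0.725, 0.007, 0.004]
wrist_force: [0.2, -0.2, -3.1]
width: 0.0117
finger_force: 30.0
[ 0.59494283 -0.0584504   0.27928998] [ 0.16978027 -0.15328099 -3.11181016]
(array([0.5898, 0.0638]), array([11., 26.]), np.float64(0.2475), np.float32(92.5), array([317.,  24.]), array([308,   0,  21,  50], dtype=int32))
(array([ 0.593 , -0.0229]), array([ 12., 103.]), np.float64(0.2981), np.float32(92.9), array([317., 182.]), array([305,  78,  26, 208], dtype=int32))
[266.70344828 182.4       ] [257 174  20  19 290] [ 0.56268206 -0.02826388  0.257     ]
[328.19261214 331.86807388] [320 319  19  26 379] [ 0.60729336 -0.13454449  0.257     ]
```

```bash
python3 -m creep '0 0 0.2 0;0 0 0.4 0;0 0 0.6 0;0 0 0.8 0;0 0 1 0;0 0 1.15 0;0 0 1.15 0;0 0 1.15 0';python3 -m creep '0 0 0.06 0;0 0 0.11 0;0 0 0.11 0'; python3 - <<'E'
from h import *
o=manip.get_obs();print(o['ee_pos'],o['wrist_force'])
d=shot('wrist');[print(x) for x in bails(d,.2,.32)]
E
```

```text
time: 49.35
ee_pos: [0.596, -0.0585, 0.233]
eef_rot: [0.689, 0.725, 0.007, 0.005]
wrist_force: [-0.4, -1.0, -3.1]
width: 0.0113
finger_force: 30.0
time: 49.65
ee_pos: [0.5962, -0.0584, 0.2287]
eef_rot: [0.689, 0.725, 0.007, 0.005]
wrist_force: [0.1, 0.4, -1.5]
width: 0.0116
finger_force: 30.0
[ 0.59615164 -0.05835505  0.22869973] [ 0.13142649  0.42037925 -1.54310743]
(array([0.5897, 0.0552]), array([11.,  9.]), np.float64(0.2475), np.float32(0.6), array([316.,  11.]), array([303,   0,  27,  23], dtype=int32))
(array([ 0.5942, -0.0228]), array([ 12., 103.]), np.float64(0.2475), np.float32(92.9), array([317., 182.]), array([305,  78,  26, 208], dtype=int32))
```

Seated (bar top at 0.2475 m). Releasing and retreating, then a full check.

```bash
python3 -m creep '0 0 0 0;0 0 0 0;0 0 0 0;0 0 0 0;0 0 0 0;0 0 0 0;0 0 -0.5 0;0 0 -1.2 0;0 0 -2 0;0 0 -3 0' 0.4; python3 -m creep '0 -0.8 -0.5 0;0 -1.6 -1 0;0 -2.6 -1 0;0 -3.6 -1 0;0 -4 -1 0;0 -4 -1 0;0 -4 -1 0;0 -4 -1 0'; python3 - <<'E'
from h import *
o=manip.get_obs();print(o['ee_pos'],o['width'])
for n in('side','top'):
    d=shot(n,n+'9.png');print(n);[print(x[:4]) for x in bails(d,.2,.32)]
    for x in blobs(d,'red',.1,.14,8):
        if abs(x[2][1])<.4: print('pin',x[2])
    for x in blobs(d,'yellow',.07,.13,20):
        if abs(x[2][1])<.4: print('cover',x[2:5])
    if n=='side': cv2.imwrite('pics/fin.png',cv2.resize(d['image'][110:290,200:400],None,fx=3.3,fy=3.3,interpolation=cv2.INTER_CUBIC))
E
```

```text
time: 50.7
ee_pos: [0.5934, -0.0586, 0.349]
eef_rot: [0.689, 0.725, 0.006, 0.004]
wrist_force: [1.1, 0.4, -0.4]
width: 0.0525
finger_force: 0.0
time: 51.5
ee_pos: [0.4346, -0.067, 0.3861]
eef_rot: [0.689, 0.725, 0.006, 0.005]
wrist_force: [0.5, 0.3, 0.9]
width: 0.0525
finger_force: 0.0
[ 0.43455347 -0.06704809  0.38608572] 0.05245329571759489
side
(array([ 0.5922, -0.0268]), array([ 12., 109.]), np.float64(0.2495), np.float32(92.8))
(array([0.585 , 0.1049]), array([ 11., 104.]), np.float64(0.2493), np.float32(92.1))
(array([0.5812, 0.2428]), array([ 12., 110.]), np.float64(0.2496), np.float32(93.4))
top
(array([ 0.5929, -0.026 ]), array([ 10., 108.]), np.float64(0.251), np.float32(92.2))
(array([0.5848, 0.1078]), array([  9., 107.]), np.float64(0.2508), np.float32(92.9))
(array([0.5807, 0.2487]), array([ 11., 101.]), np.float64(0.2502), np.float32(91.6))
pin [ 0.619 -0.239  0.122]
cover (array([ 0.614, -0.275,  0.093]), array([ 0.592, -0.316]), array([ 0.653, -0.196]))
```

View pics/fin.png

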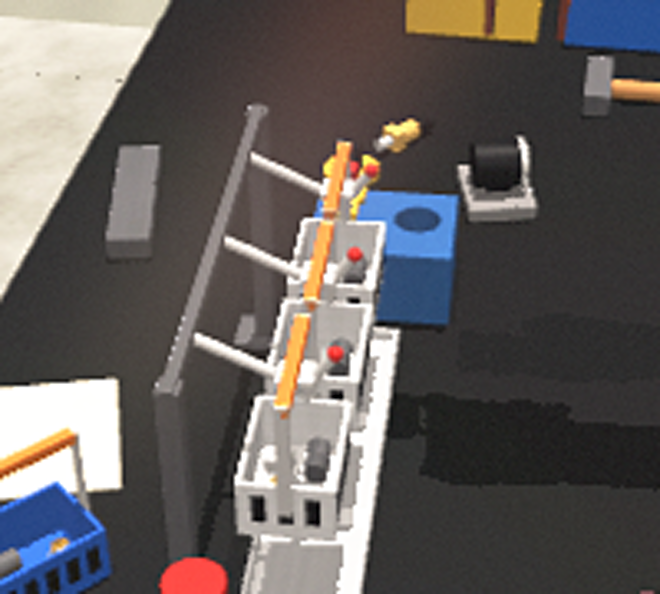

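The picture shows all three baskets hanging level, with bars at (340,180), (318,265) and (293,365). The pin is home in the open cover and the pod, jug and sensor are untouched.

```bash
python3 -m creep '0 0 0 0;0 0 0 0;0 0 0 0;0 0 0 0;0 0 0 0;0 0 0 0;0 0 0 0;0 0 0 0;0 0 0 0;0 0 0 0'; python3 -c "
from workcell import sign_off;print(sign_off())"
```

```text
time: 52.6
ee_pos: [0.4337, -0.0672, 0.3861]
eef_rot: [0.689, 0.725, 0.007, 0.005]
wrist_force: [-0.0, 1.2, -0.1]
width: 0.0526
finger_force: 0.0
the job is handed in; nothing more can be done
None
```

I handed the job in at 52.6 s: the cover is open and locked with the pin fully home, all three baskets hang level one to a hook, and the pod, jug and sensor were left alone; while seating basket 1 a fingertip pressed its hook's saddle at about 46 N (wrist-force reading) until I corrected it, and the hand-in returned no verdict.

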